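# Load an ore mount and slide its carrier under the analyser head

## Robot

A 7-joint arm with a two-finger parallel gripper is mounted at the origin on the work surface. World frame = base frame: x ahead of the robot, y to its left, z up, the work surface at z = 0. Lengths are in m, angles in degrees, forces in N, time in s.
With the tool pointing down it reaches from about 0.4 to 0.85 m from the base axis. Payload 10.4 kg.
Tool frame: the origin (TCP) lies at the very end of the fingers, on their centre line; the grasp point (between the pads) lies 19 mm behind it; z points along the fingers, y is the direction in which the jaws open and shut (so a half turn about z gives the same grasp; the last joint's range is limited). The gripper opens to 85 mm and grips with 20 to 120 N. Pads are 22 mm wide; open, the fingers measure 114 mm over their backs; the gripper's body (76 mm by 85 mm) begins 54 mm behind the grasp point. The pads swing forward as they close: fully open they stand 13 mm farther back than shut.
Start: joints at [-72.399, 19.034, -3.707, 83.658, 1.238, 77.344, -5.071], TCP at [0.202, 0.591, 0.231] pointing down, gripper open.
Joint ranges: [-148.97, 148.97], [-28.65, 121.19], [-84.17, 76.75], [9.2, 138.47], [-72.65, 252.65], [3.7, 117.97], [-149.18, 149.18]. Speed limits (degrees/s): [127.2, 127.2, 159.86, 159.86, 180, 180, 180].

## Interface

Orientations are given as [roll, pitch, yaw] about the fixed x, y, z axes, in that order (R = Rz(yaw) Ry(pitch) Rx(roll)).
In Python, from plant import sensors, read_camera, calibration, finish_job gives the robot as it stands. The module is installed in compiled form; this text tells all that it offers.
- The arm moves only by the tool carry_out, never from a script. Its argument "series" is a list of rows, each a list of 5 numbers: the shift along the tool's x, y, z in m, then the turn about the tool's z in degrees, then the closure, from 0 (fully open) to 1 (shut). In form: [[x, y, z, roll, gripper], ...]. A call has 1 to 10 rows; each row is the pose to reach, as a shift and turn from the pose measured when the call began, along the tool's axes at that moment; what a row does not reach only later rows make up. A row lasts 1/8 s, in which the tool goes at most 62.5 mm and 10.7 degrees, less where a joint would pass 70% of its speed; a pose out of reach is approached as far as the arm can. A call with a gripper value outside its range is refused whole. The fingers move at their own pace and stop on an object; "force" is the grip in N (left out, the last holds). Time passes only in rows, so rows that repeat a pose let the fingers close. It gives the time, the measured TCP pose, the force and the opening at its end, in the units of the state.
- sensors.get_state(): the state, without advancing time (a new reading comes with each control period).
- read_camera(name): name is "scene" or "top"; returns the picture (480x640x3 uint8, red, green, blue); there is no depth.
- calibration(name): a dict with "fov_y" (degrees; the focal length in pixels is half the picture's height over the tangent of half this angle, whatever the lens; pixels are square), "cx", "cy" (the principal point, pixels), "view" (4x4, takes a point from world to camera coordinates). Camera axes: x right, y up, looking along -z (the intrinsics and any distortion apply to the point x, -y, -z); pixel columns grow to the right and rows downward; lengths in m; the calibration is good to about 2 mm. A picture is of the moment at which its call begins. calibration takes no time and is no camera call.
- finish_job(): hands the job in, once; it reports no verdict.
The state is a dict: "clock": time; "q": joint angles; "joint_velocities": joint speeds; "joint_efforts": joint torques, N m; "eef_pos": TCP position; "ee_rot": TCP orientation; "contact_force": force on the tool from outside, world axes, zero at the start; "ft_torque": the same for the moment, N m; "finger_gap": opening from 0.0 (shut) to 1.0 (fully open).
Only numpy, scipy, OpenCV 4.12 (cv2) and the standard library are available. Lean on these libraries where they do the work, as an engineer would, in place of code of your own. Each camera call takes 0.05 s, during which the arm holds its last target.

## Task

Put the round ore mount down flat into the well of the sample carrier and let go of it, then slide the carrier along its channel under the analyser's head until it meets the stop hidden inside and holds the sprung seat pin pressed fully in. Feel for the stop and push gently: do not ram it, do not let the mount or carrier strike the head, and leave the other things on the bench alone. Finish with the loaded carrier left there, released.

Things in the scene. Friction and masses are not known exactly. Their poses are not given: they have to be found in the camera images.
- mount_center (a point): centre (9 mm over what it stands on) of the round ore mount to be loaded: an upright black resin disc 36 mm across, 18 mm high, 50 g, with a polished metallic patch on top; z up. It stands on the bench to the robot's left among two other small things in varying places: an oblong black block (38 x 26 x 18 mm) and a rough grey ore lump; the three stand roughly in a row along the robot's x
- carrier: the loose carrier, a flat aluminium plate 180 x 60 x 14 mm, about 0.5 kg, with a round well near the nose and an upright grip fin at the tail. Origin at the centre of its underside; x along its length to the nose (at +90 mm), which goes in first; z up. It starts on the analyser's open apron, somewhat askew
- well (a point): centre of the floor of the carrier's round well, 60 mm ahead of the carrier's origin. The well is 41 mm across and 8 mm deep; its floor is 6 mm over the plate's underside, so a seated mount stands 10 mm proud of the plate. Axes are the carrier's: x to the nose (30 mm further), z up
- fin (a point): point on the centre line of the carrier's upright grip fin, 130 mm behind the well, 20 mm from the tail, 32 mm over the plate's underside (18 mm over its top face). The fin is 30 mm long (carrier x), 10 mm thick (carrier y) and rises 35 mm over the plate's top face; it is too tall for the head and stays 45 mm or more in front of it. Axes are the carrier's
- analyser: fixed grey base slab 380 x 130 mm, top 12 mm above the bench. Origin at bench height on the channel's centre line; x is the way the carrier is pushed in, z up. The slab spans x = -270 to +110 mm, the open apron in front (-x), the head over x = 0 to +105 mm. A stop hidden under the head is set to another depth each time: with the pin fully in, the carrier's nose is between x = +65 and +95 mm
- mouth (a point): middle of the channel's floor where the straight part begins, 40 mm before the analyser's origin, axes as the analyser's. From here the channel runs straight along x under the head, 63 mm wide (1.5 mm play on each side of the carrier) between steel rails 14 mm tall. Before it a funnel of such rails narrows from about 105 to 63 mm over 40 mm
- head: the fixed white measuring head, a box 105 x 102 mm and about 140 mm high on two columns, spanning the channel like a gantry from x = 0 to +105 mm of the analyser. Origin at the middle of its underside, which is 28 mm above the channel floor: 4 mm over a properly seated mount. Its columns and housing reach 192 mm above the bench, with a round can on top to 212 mm
- seat_pin (a joint): travel of the sprung seat pin on the hidden stop, m: 0 free, 0.004 fully pressed by the carrier's nose against a hard end. The spring takes 0.6 to 1.4 N, less than the carrier's own sliding friction (about 2 to 5 N), so a released carrier keeps it pressed
Mind the look-alikes: they are no part of the job. Of the things that look like the carrier, the smallest one is meant.

How it is judged:
By the outcome, as a careful person would: the job done as asked, in the order asked, and still so for the second after the job is handed in, with the robot touching nothing.
It also fails if it takes over 72 s, if anything falls off the work surface, if the arm or the gripper's body presses on something with over 40 N, if the wrist force passes 120 N, or if a joint passes its speed limit or range.

## Working session

There is one attempt and no reset: what is moved stays moved. The work goes in short steps, Python scripts to look and compute and a tool call to move; the robot and the scene stay as the last step left them, time stands still between calls to the robot, and variables do not carry over. Pictures are saved under pics/ and viewed, and the job is handed in when it is done.

Besides the shell and the picture viewer there is one more tool, called after ">>>" as a command line: name --pt "numbers of a row" for each row, then --argument value for the rest. carry_out: Moves the arm, as the interface text tells. Its arguments: {"type":"object","properties":{"series":{"type":"array"},"force":{"type":"number"}},"required":["series"]}

```bash
mkdir -p pics
python3 - <<'E'
from plant import sensors, read_camera, calibration
import cv2, json, numpy as np
np.set_printoptions(precision=4,suppress=True)
for n in ("scene","top"):
    im=read_camera(n); cv2.imwrite(f"pics/{n}0.png",im[:,:,::-1]); c=calibration(n); print(n,c)
print(sensors.get_state())
E
```

```text
scene {'fov_y': 55.72474179724265, 'cx': 321.79448942244386, 'cy': 240.9628043030295, 'view': array([[-0.5799,  0.8146,  0.0075,  0.2295],
       [-0.5366, -0.3889,  0.7489,  0.1654],
       [ 0.613 ,  0.4303,  0.6626, -1.1498],
       [ 0.    ,  0.    ,  0.    ,  1.    ]])}
top {'fov_y': 51.493563877285396, 'cx': 326.40899794123374, 'cy': 245.8868884311334, 'view': array([[-0.0226, -0.9995,  0.0203,  0.0178],
       [ 0.9971, -0.0211,  0.0734, -0.4038],
       [-0.0729,  0.0219,  0.9971, -0.9689],
       [ 0.    ,  0.    ,  0.    ,  1.    ]])}
{'clock': 0.1, 'q': array([-72.4013,  19.0686,  -3.7054,  83.7001,   1.2371,  77.3422,
        -5.0701]), 'joint_velocities': array([ 0.0066, -0.162 , -0.0092, -0.037 ,  0.0235,  0.0861,  0.0312]), 'joint_efforts': array([  0.0015, -62.6734,   0.049 , -39.2431,   0.0164,   0.0068,
        -0.    ]), 'eef_pos': array([0.2023, 0.591 , 0.2306]), 'ee_rot': array([-179.929 ,    0.0032,  161.1065]), 'contact_force': array([-0.6937,  0.4125,  0.3271]), 'ft_torque': array([ 0.0521, -0.0088,  0.0158]), 'finger_gap': 1.0017320395548857}
```

View pics/scene0.png

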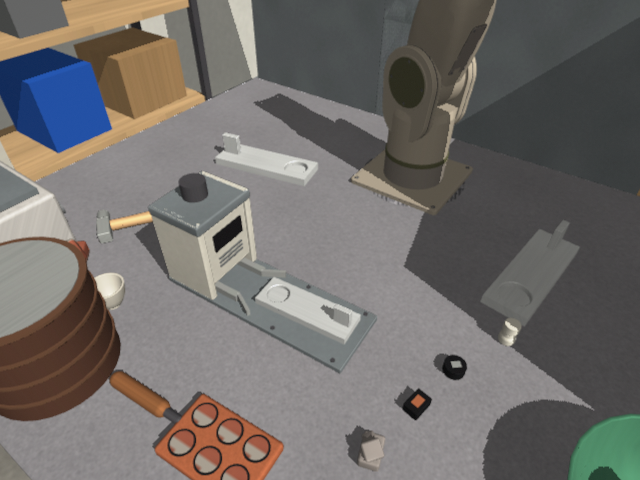

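View pics/top0.png

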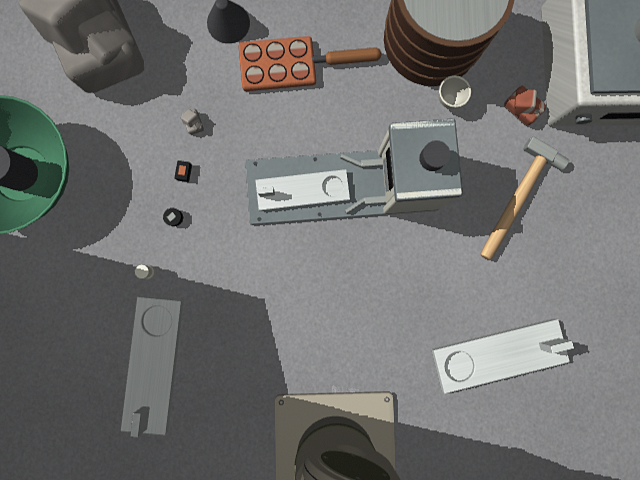

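The candidates for the mount are the round black disc with a grey patch, top (173,217) / scene (455,367); the oblong black block with an orange patch, top (183,170) / scene (417,403); the ore lump, top (191,122); and the pale stub at top (143,271). The candidates for the carrier are the plate on the apron, top (303,189), which is the smallest; the plate at lower left, top (152,365); and the plate at lower right, top (505,357). I choose the round disc and the apron plate, and will check both in close crops.

Run:
```python
import cv2,numpy as np
t=cv2.imread("pics/top0.png"); s=cv2.imread("pics/scene0.png")
a=cv2.resize(t[140:240,240:400],None,fx=4.9,fy=4.9,interpolation=cv2.INTER_CUBIC); cv2.imwrite("pics/c1.png",a)
b=cv2.resize(t[100:290,125:225],None,fx=3,fy=3,interpolation=cv2.INTER_CUBIC)
c=cv2.resize(s[340:480,340:530],None,fx=2.5,fy=2.5,interpolation=cv2.INTER_CUBIC)
o=np.zeros((600,790,3),np.uint8); o[:570,:300]=b; o[:350,310:785]=c; cv2.imwrite("pics/c2.png",o)
cv2.imwrite("pics/c3.png",cv2.resize(s[230:370,140:390],None,fx=3.2,fy=3.2,interpolation=cv2.INTER_CUBIC))
```

```text
(no output)
```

View pics/c1.png

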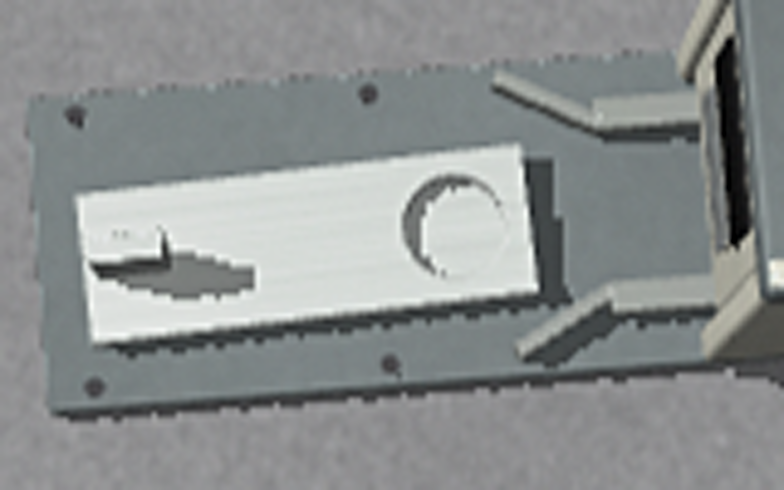

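View pics/c2.png

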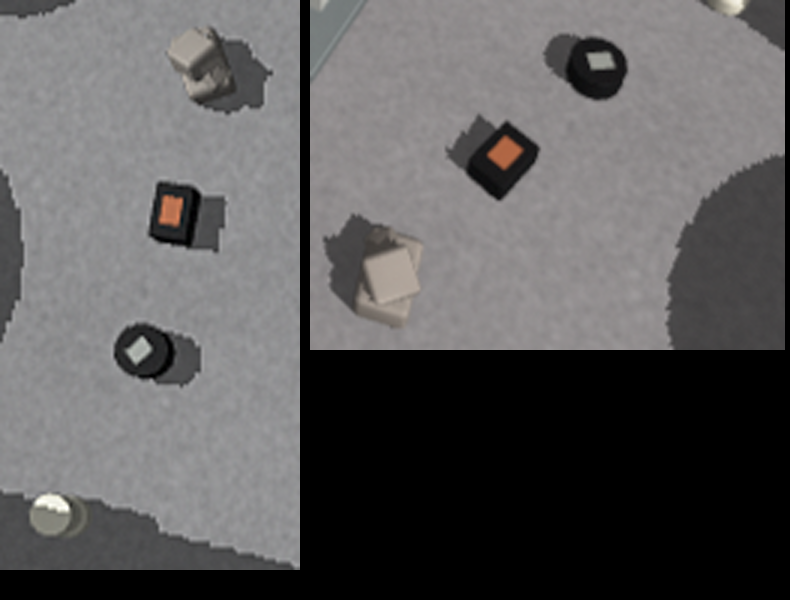

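View pics/c3.png

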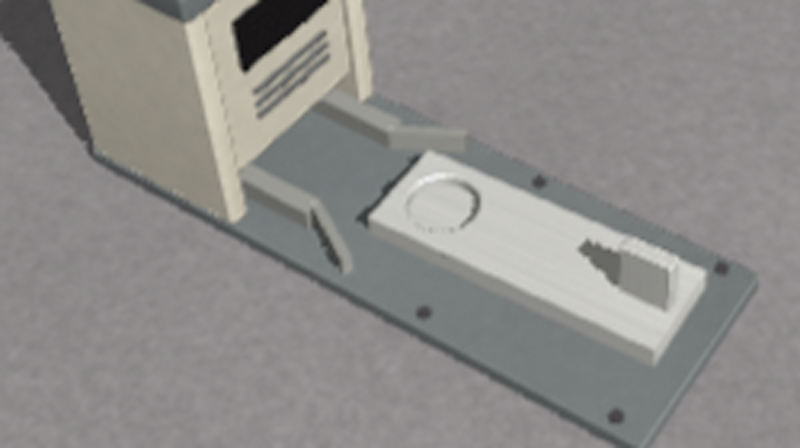

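The close crops confirm both choices. The mount is the round black disc with a grey metallic patch at top (173,217), and the carrier is the white plate on the grey apron. Next I'll measure.

```bash
cat > h.py <<'E'
import numpy as np, cv2
from scipy.optimize import least_squares
from plant import sensors, read_camera, calibration
np.set_printoptions(precision=4,suppress=True)
C={n:calibration(n) for n in("scene","top")}
def proj(n,P):
    c=C[n];P=np.atleast_2d(P);p=P@c['view'][:3,:3].T+c['view'][:3,3];f=240/np.tan(np.radians(c['fov_y']/2))
    return np.c_[c['cx']-f*p[:,0]/p[:,2], c['cy']+f*p[:,1]/p[:,2]]
def unproj(n,uv,z):
    c=C[n];uv=np.atleast_2d(uv).astype(float);f=240/np.tan(np.radians(c['fov_y']/2))
    d=np.c_[(uv[:,0]-c['cx'])/f,-(uv[:,1]-c['cy'])/f,-np.ones(len(uv))]@c['view'][:3,:3]
    o=-c['view'][:3,:3].T@c['view'][:3,3]
    return o+d*((z-o[2])/d[:,2])[:,None]
def T(x,y,yaw,L):
    L=np.atleast_2d(L);c,s=np.cos(yaw),np.sin(yaw)
    return np.c_[x+c*L[:,0]-s*L[:,1],y+s*L[:,0]+c*L[:,1],L[:,2]]
def hull(n,P):
    return cv2.convexHull(proj(n,P).astype(np.float32))[:,0]
def shift(target,yaw_dir=None):
    """world TCP target -> tool-axis shift and turn; yaw_dir = wanted tool yaw deg (mod 180)"""
    from scipy.spatial.transform import Rotation as R
    s=sensors.get_state();r=R.from_euler('xyz',s['ee_rot'],degrees=True)
    d=r.inv().apply(np.array(target)-s['eef_pos']);t=0
    if yaw_dir is not None:
        t=-((yaw_dir-s['ee_rot'][2]+90)%180-90)
    print('TCP',s['eef_pos'],'rot',s['ee_rot'],'shift',d,'turn',round(t,2),'q7',s['q'][6],'F',s['contact_force'],'gap',s['finger_gap'],'t',s['clock'])
E
cat > fit.py <<'E'
from h import *
def sub(name,im,x0,y0,x1,y1,fn):
    m=np.zeros(im.shape[:2],np.uint8);r=im[y0:y1,x0:x1].astype(int);m[y0:y1,x0:x1]=fn(r)*255;return m
def big(m):
    n,l,s,c=cv2.connectedComponentsWithStats(m);i=1+np.argmax(s[1:,4]);return (l==i).astype(np.uint8)*255
a=np.linspace(0,2*np.pi,60,endpoint=False)
disc=lambda x,y,r,z0,z1:np.r_[np.c_[x+r*np.cos(a),y+r*np.sin(a),0*a+z0],np.c_[x+r*np.cos(a),y+r*np.sin(a),0*a+z1]]
def cen(poly):
    M=cv2.moments(poly.astype(np.float32));return np.array([M['m10'],M['m01']])/M['m00'],M['m00']
if __name__=="__main__":
    box={'top':(155,200,190,233),'scene':(438,350,472,382)}
    obs={}
    for n in C:
        im=cv2.imread(f'pics/{n}0.png');m=sub(n,im,*box[n],lambda r:r.max(2)<45)
        m=big(m);k=cv2.findContours(m,cv2.RETR_EXTERNAL,cv2.CHAIN_APPROX_NONE)[0][0];f=np.zeros_like(m);cv2.drawContours(f,[k],-1,255,-1)
        ys,xs=np.nonzero(f);obs[n]=(np.array([xs.mean(),ys.mean()]),len(xs));print(n,obs[n])
    for ns in (['top'],['scene'],['top','scene']):
        r=least_squares(lambda p:np.concatenate([cen(hull(n,disc(p[0],p[1],.018,0,.018)))[0]-obs[n][0] for n in ns]),[.5,.3])
        print(ns,r.x,r.fun,[cen(hull(n,disc(*r.x,.018,0,.018)))[1] for n in ns])
    # slab/carrier plate
    im=cv2.imread('pics/top0.png')
    m=big(sub('top',im,240,140,360,230,lambda r:r.min(2)>185));k=cv2.findContours(m,cv2.RETR_EXTERNAL,cv2.CHAIN_APPROX_NONE)[0][0]
    print('carrier rect px',cv2.minAreaRect(k),cv2.boxPoints(cv2.minAreaRect(k)))
    b=unproj('top',cv2.boxPoints(cv2.minAreaRect(k)),.026);print(b,np.linalg.norm(np.diff(b,axis=0),axis=1))
    for nm,ks in (('left',[(108,430),(180,298)]),('tl',[(122,432),(166,434)]),('right',[(433,350),(556,320)])):
        w=unproj('top',ks,.014);print(nm,np.linalg.norm(w[1]-w[0]))
E
python3 fit.py
```

```text
scene (array([453.8607, 367.0067]), 445)
top (array([172.9701, 217.0075]), 268)
['top'] [0.4683 0.3117] [-0. -0.] [310.14551534631755]
['scene'] [0.4695 0.3103] [ 0. -0.] [511.8665527366102]
['top', 'scene'] [0.469  0.3108] [ 0.4269 -0.3584  0.443  -0.0797] [310.0081586057786, 511.7848255094141]
carrier rect px ((302.03582763671875, 189.0546112060547), (30.028200149536133, 91.19458770751953), 83.2901611328125) [[254.9966 179.471 ]
 [345.5665 168.8157]
 [349.0751 198.6382]
 [258.5051 209.2935]]
[[ 0.5372  0.1467  0.026 ]
 [ 0.5553 -0.0322  0.026 ]
 [ 0.4956 -0.0376  0.026 ]
 [ 0.4779  0.1406  0.026 ]] [0.1798 0.0599 0.179 ]
left 0.28292280335639686
tl 0.08368883670087819
right 0.25163664438489525
```

```bash
cat > fit2.py <<'E'
from h import *
u=lambda p,s,o:((np.array(p)+.5)/s-.5+np.array(o))
top=lambda p:u(p,4.9,(240,140)); sc=lambda p:u(p,3.2,(140,230))
A=[('top',top((30,97)),(-.27,.065,.012)),('top',top((50,411)),(-.27,-.065,.012)),
('top',top((597,129)),(-.04,.0315,.026)),('top',top((611,285)),(-.04,-.0315,.026)),
('scene',sc((757,280)),(-.27,-.065,.012)),('scene',(340,366),(-.27,.065,.012)),
('scene',sc((311,205)),(-.04,.0315,.026)),('scene',sc((390,146)),(-.04,-.0315,.026)),]
K=[('top',top(p),l) for p,l in (((75,197),(-.09,.03,.026)),((521,145),(.09,.03,.026)),((541,292),(.09,-.03,.026)),((93,345),(-.09,-.03,.026)))]
K+=[('scene',sc(p),l) for p,l in (((428,152),(.09,-.03,.026)),((368,220),(.09,.03,.026)),((706,272),(-.09,-.03,.026)),((653,350),(-.09,.03,.026)))]
if __name__=="__main__":
  for nm,S in (('analyser',A),('carrier',K)):
    for cams in (['top'],['scene'],['top','scene']):
        s=[k for k in S if k[0] in cams]
        f=lambda p:np.concatenate([proj(n,T(*p,l))[0]-uv for n,uv,l in s])
        r=least_squares(f,[.5,-.1,-1.5],x_scale=[.01,.01,.01]);print(nm,cams,r.x[:2],np.degrees(r.x[2]));print(r.fun.reshape(-1,2).T)
    if nm=='analyser':pa=r.x
    else:pc=r.x
  for n in C:
    im=cv2.imread(f'pics/{n}0.png');im=cv2.resize(im,None,fx=4,fy=4,interpolation=cv2.INTER_CUBIC)
    def line(P,col): 
        q=((proj(n,P)+.5)*4-.5).round().astype(int);cv2.polylines(im,[q.reshape(-1,1,2)],True,col,1)
    R=lambda x0,x1,y0,y1,z:[(x0,y0,z),(x1,y0,z),(x1,y1,z),(x0,y1,z)]
    line(T(*pa,R(-.27,.11,-.065,.065,.012)),(0,0,255));line(T(*pa,R(-.04,0,-.0315,.0315,.026)),(0,255,0))
    line(T(*pc,R(-.09,.09,-.03,.03,.026)),(255,0,0));line(T(*pc,R(-.085,-.055,-.005,.005,.061)),(255,0,255))
    a=np.linspace(0,6.28,40);line(T(*pc,np.c_[.06+.0205*np.cos(a),.0205*np.sin(a),0*a+.026]),(0,0,255))
    c=im[130*4:240*4,240*4:440*4] if n=='top' else im[230*4:375*4,190*4:390*4]
    cv2.imwrite(f'pics/ov_{n}.png',c)
  np.save('pa.npy',pa);np.save('pc.npy',pc)
E
python3 fit2.py
```

```text
analyser ['top'] [ 0.5308 -0.1061] -86.98389579385096
[[-0.2796 -0.1947  0.3818  0.0913]
 [-0.1426  0.1894  0.1767 -0.2326]]
analyser ['scene'] [ 0.5375 -0.1059] -85.57879539168269
[[ 0.5491  0.564   1.0628 -2.3684]
 [-2.3728  4.2196 -0.3106 -3.2939]]
analyser ['top', 'scene'] [ 0.534  -0.1062] -86.30018221246341
[[-0.5263  0.3394  0.2153  0.3028  0.9447  0.0875  1.9096 -1.2763]
 [-0.1281  0.1436 -1.1857 -1.6368 -2.2234  3.9265 -1.465  -4.1834]]
carrier ['top'] [0.5155 0.0538] -84.25397493610998
[[ 0.2851 -0.0418 -0.3042  0.0585]
 [ 0.1001  0.0671 -0.0981 -0.063 ]]
carrier ['scene'] [0.5177 0.0536] -84.0656242674563
[[-0.225  -0.5059  0.0991  0.5696]
 [-0.3494 -0.4412 -0.074   0.591 ]]
carrier ['top', 'scene'] [0.5166 0.0536] -84.17472891577226
[[ 0.3706  0.0206 -0.2001  0.1864  0.2165 -0.0761  0.3994  0.8365]
 [-0.3853 -0.5381 -0.7137 -0.5578 -0.7671 -0.9249 -0.4308  0.1666]]
```

View pics/ov_top.png

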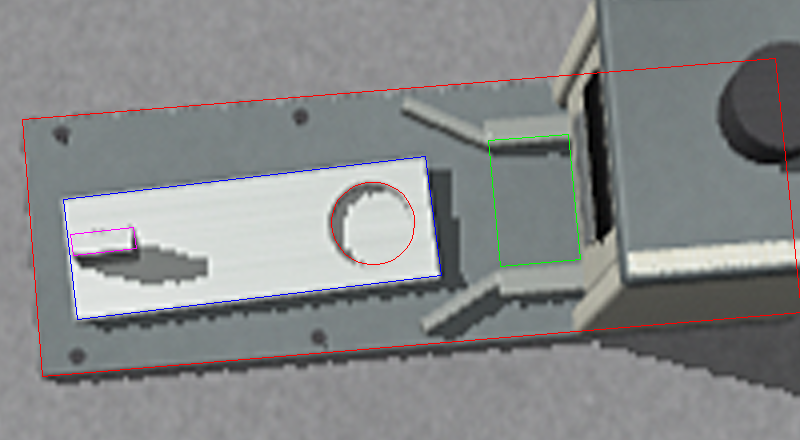

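View pics/ov_scene.png

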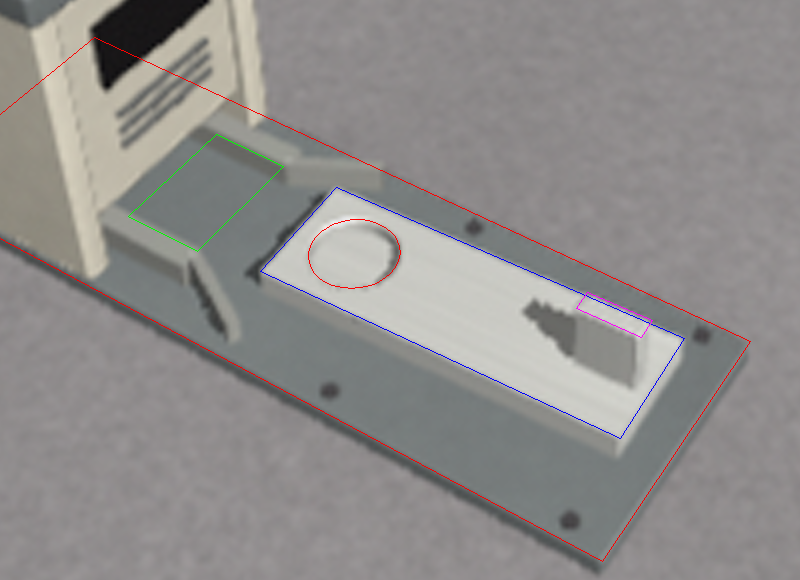

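Run:
```python
from h import *
shift((.4687,.3112,.12))
```

```text
TCP [0.2023 0.591  0.2306] rot [-179.929     0.0032  161.1065] shift [-0.3427 -0.1783  0.1108] turn 0 q7 -5.070073240720171 F [-0.6937  0.4125  0.3271] gap 1.0017320395548857 t 0.1
```

>>> carry_out --pt "-0.035 -0.018 0 0 0" --pt "-0.078 -0.041 0 0 0" --pt "-0.121 -0.063 0 0 0" --pt "-0.164 -0.086 0.01 0 0" --pt "-0.207 -0.108 0.03 0 0" --pt "-0.25 -0.131 0.05 0 0" --pt "-0.293 -0.153 0.07 0 0" --pt "-0.325 -0.17 0.09 0 0" --pt "-0.3427 -0.1783 0.105 0 0" --pt "-0.3427 -0.1783 0.1108 0 0" --force 30

```text
clock: 1.35
eef_pos: [0.4691, 0.3095, 0.1189]
ee_rot: [-179.8, -0.0, 160.9]
contact_force: [-0.3, 0.3, 0.5]
finger_gap: 0.995
```

Run:
```python
from h import *
for n in C: cv2.imwrite(f'pics/{n}1.png',read_camera(n)[:,:,::-1])
t=cv2.imread('pics/top1.png')[120:320,60:280];s=cv2.imread('pics/scene1.png')[250:450,340:560]
cv2.imwrite('pics/v1.png',cv2.resize(np.hstack([t,s]),None,fx=1.8,fy=1.8,interpolation=cv2.INTER_CUBIC))
shift((.4687,.3112,.010))
```

```text
TCP [0.4678 0.3118 0.1195] rot [-179.8794   -0.0612  161.1446] shift [-0.0012 -0.      0.1095] turn 0 q7 34.97023829351879 F [-0.4403  0.3452  0.069 ] gap 0.998658830686723 t 1.45
```

View pics/v1.png

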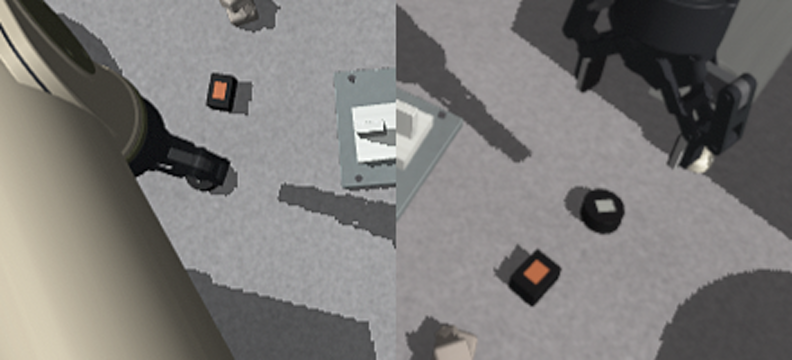

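>>> carry_out --pt "-0.0006 0 0.02 0 0" --pt "-0.0006 0 0.045 0 0" --pt "-0.0006 0 0.065 0 0" --pt "-0.0006 0 0.075 0 0" --pt "-0.0006 0 0.08 0 0" --pt "-0.0006 0 0.08 0 0"

```text
clock: 2.2
eef_pos: [0.4682, 0.312, 0.0399]
ee_rot: [-179.9, -0.1, 161.2]
contact_force: [-0.1, -0.7, 1.3]
finger_gap: 1.002
```

Run:
```python
from h import *
cv2.imwrite('pics/scene2.png',read_camera('scene')[:,:,::-1])
s=cv2.imread('pics/scene2.png')[290:410,380:540]
p=sensors.get_state()['eef_pos'];q=proj('scene',[p,(p[0],p[1],.018),(.4687,.3112,.018)])-[380,290]
s=cv2.resize(s,None,fx=4.8,fy=4.8,interpolation=cv2.INTER_CUBIC)
for a,c in zip(q,[(0,0,255),(0,255,0),(255,0,0)]): cv2.circle(s,tuple(int(v*4.8) for v in a),3,c,-1)
cv2.imwrite('pics/v2.png',s)
shift((.4687,.3112,.010))
```

```text
TCP [0.4684 0.3119 0.0401] rot [-179.9263   -0.037   161.1591] shift [-0.0005 -0.0006  0.0301] turn 0 q7 35.81336837428448 F [ 0.7282 -0.0824  0.2626] gap 0.9977318121563086 t 2.25
```

View pics/v2.png

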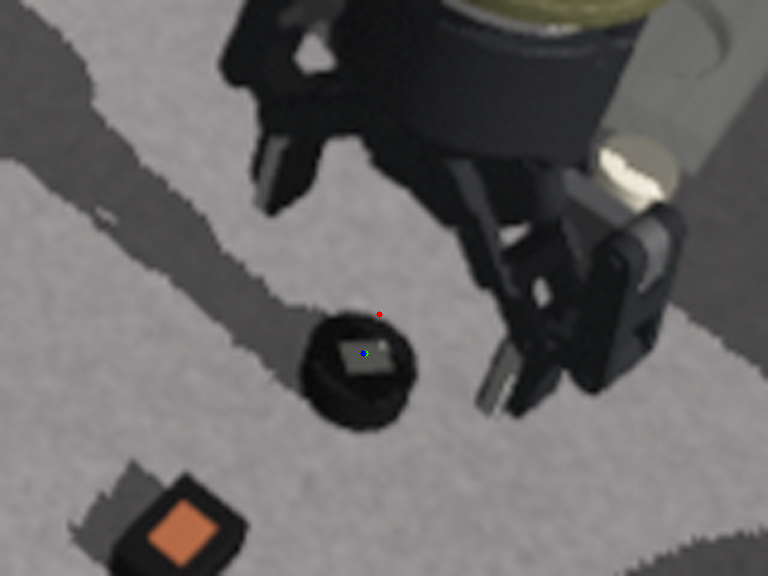

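>>> carry_out --pt "-0.0003 -0.0003 0.012 0 0" --pt "-0.0003 -0.0003 0.022 0 0" --pt "-0.0003 -0.0003 0.028 0 0" --pt "-0.0003 -0.0003 0.0301 0 0" --pt "-0.0003 -0.0003 0.0301 0 0.3" --pt "-0.0003 -0.0003 0.0301 0 1" --pt "-0.0003 -0.0003 0.0301 0 1" --pt "-0.0003 -0.0003 0.0301 0 1" --pt "-0.0003 -0.0003 0.0301 0 1" --pt "-0.0003 -0.0003 0.0301 0 1" --force 30

```text
clock: 3.5
eef_pos: [0.4688, 0.3117, 0.0105]
ee_rot: [-180.0, -0.0, 161.2]
contact_force: [-2.0, -0.9, 6.4]
finger_gap: 0.398
```

Run:
```python
from h import *
cv2.imwrite('pics/scene3.png',read_camera('scene')[:,:,::-1])
s=cv2.imread('pics/scene3.png')[290:410,380:540]
s=cv2.resize(s,None,fx=4.8,fy=4.8,interpolation=cv2.INTER_CUBIC)
cv2.imwrite('pics/v3.png',s)
shift((.4687,.3112,.010))
```

```text
TCP [0.4688 0.3117 0.0105] rot [-179.9611   -0.0192  161.1568] shift [-0.0001 -0.0005  0.0005] turn 0 q7 36.19823859555191 F [-0.5688 -0.4417  5.8157] gap 0.39543585677817183 t 3.55
```

View pics/v3.png

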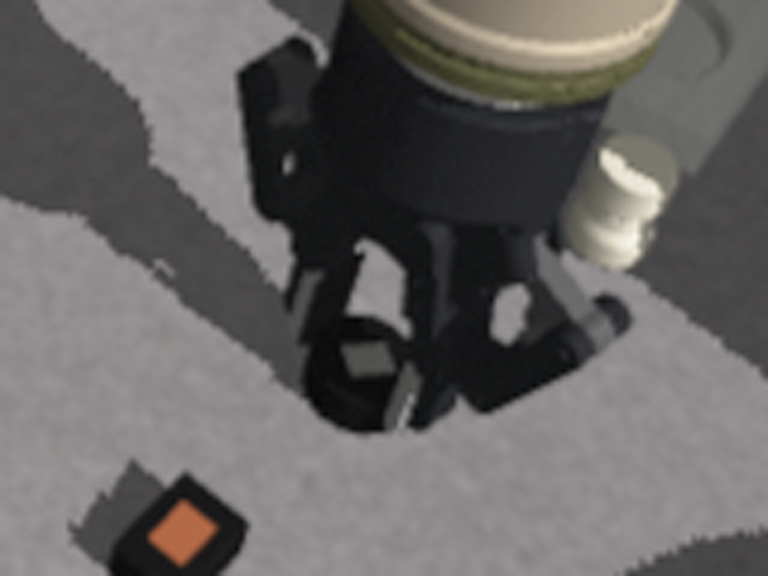

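>>> carry_out --pt "0 0 -0.01 0 1" --pt "0 0 -0.03 0 1" --pt "0 0 -0.06 0 1" --pt "0 0 -0.085 0 1" --pt "-0.015 -0.028 -0.095 0 1" --pt "-0.03 -0.056 -0.1 0 1" --pt "-0.05 -0.092 -0.1 0 1" --pt "-0.07 -0.13 -0.1 0 1" --pt "-0.085 -0.158 -0.1 0 1" --pt "-0.085 -0.158 -0.1 0 1"

```text
clock: 4.8
eef_pos: [0.4988, 0.132, 0.1112]
ee_rot: [-180.0, 0.0, 160.9]
contact_force: [0.2, 0.4, -0.4]
finger_gap: 0.399
```

Run:
```python
from h import *
shift((.522,-.0059,.08),160)
```

```text
TCP [0.4988 0.132  0.1112] rot [-179.9506    0.0204  160.901 ] shift [-0.067  -0.1227  0.0313] turn 0.9 q7 53.78897054721766 F [ 0.1513  0.3759 -0.4226] gap 0.3985478670549054 t 4.8
```

>>> carry_out --pt "-0.017 -0.031 0.005 0 1" --pt "-0.034 -0.062 0.015 0 1" --pt "-0.05 -0.092 0.025 0 1" --pt "-0.062 -0.113 0.031 0 1" --pt "-0.067 -0.1227 0.04 0 1" --pt "-0.067 -0.1227 0.045 0 1" --pt "-0.067 -0.1227 0.045 0 1"

```text
clock: 5.68
eef_pos: [0.5216, -0.0044, 0.0659]
ee_rot: [-180.0, -0.0, 161.0]
contact_force: [0.1, -0.1, -0.4]
finger_gap: 0.399
```

Run:
```python
from h import *
for n in C: cv2.imwrite(f'pics/{n}4.png',read_camera(n)[:,:,::-1])
t=cv2.imread('pics/top4.png')[130:250,240:400];s=cv2.imread('pics/scene4.png')[230:370,200:390]
cv2.imwrite('pics/t4.png',cv2.resize(t,None,fx=4.8,fy=4.8,interpolation=cv2.INTER_CUBIC))
cv2.imwrite('pics/s4.png',cv2.resize(s,None,fx=4.2,fy=4.2,interpolation=cv2.INTER_CUBIC))
shift((.522,-.0059,.0285))
```

```text
TCP [ 0.522  -0.0047  0.0664] rot [-179.9743    0.0203  160.9957] shift [-0.0004 -0.0012  0.0379] turn 0 q7 71.85487749806298 F [ 0.4515 -0.0132 -0.9376] gap 0.40384520946837227 t 5.775
```

View pics/t4.png

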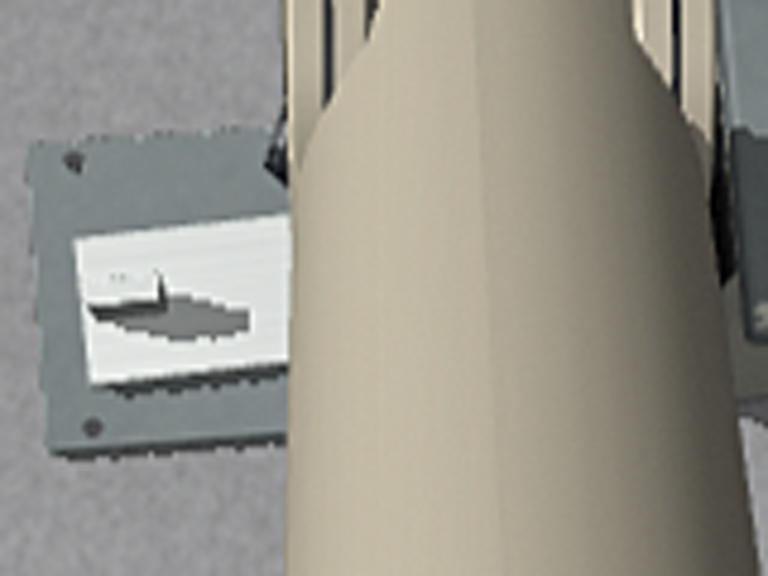

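View pics/s4.png

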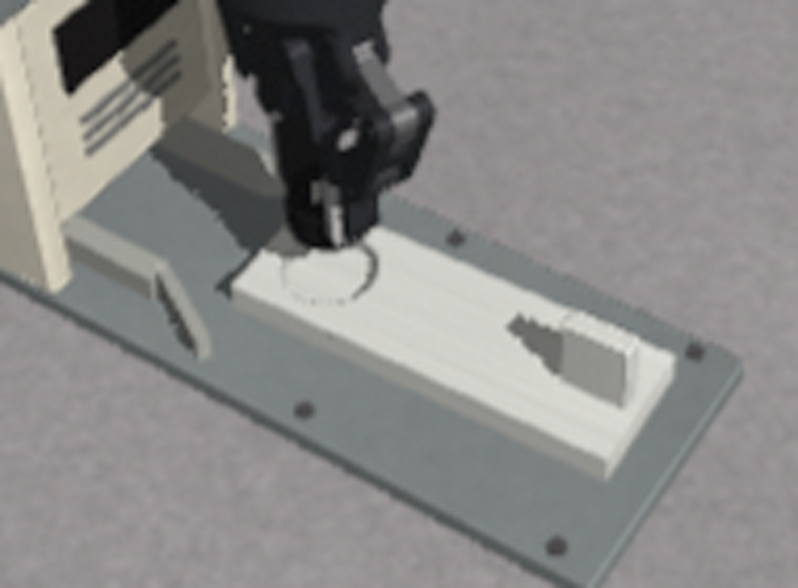

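>>> carry_out --pt "-0.0003 -0.0005 0.01 0 1" --pt "-0.0005 -0.0006 0.018 0 1" --pt "-0.0005 -0.0006 0.024 0 1" --pt "-0.0005 -0.0006 0.026 0 1" --pt "-0.0005 -0.0006 0.026 0 1"

```text
clock: 6.4
eef_pos: [0.5223, -0.0055, 0.0404]
ee_rot: [-180.0, 0.0, 161.0]
contact_force: [-0.4, -0.7, 0.0]
finger_gap: 0.398
```

Run:
```python
from h import *
from fit import disc
cv2.imwrite('pics/scene5.png',read_camera('scene')[:,:,::-1])
im=cv2.imread('pics/scene5.png');k=6
x0,y0=245,255;s=cv2.resize(im[y0:y0+80,x0:x0+110],None,fx=k,fy=k,interpolation=cv2.INTER_CUBIC)
p=sensors.get_state()['eef_pos'];g=s.copy()
def dr(P,col):
    q=((proj('scene',P)-[x0,y0]+.5)*k-.5).round().astype(int);cv2.polylines(g,[q.reshape(-1,1,2)],True,col,1)
d=disc(p[0],p[1],.018,p[2]-.0105,p[2]+.0075);dr(d[:60],(0,0,255));dr(d[60:],(0,255,255))
w=disc(.5239,-.0061,.0205,.018,.026);dr(w[60:],(255,0,0))
cv2.imwrite('pics/s5.png',np.hstack([s])); cv2.imwrite('pics/s5g.png',g)
shift((.522,-.0054,.0285))
```

```text
TCP [ 0.5224 -0.0055  0.0405] rot [-179.9751    0.026   160.9883] shift [ 0.0004 -0.0001  0.012 ] turn 0 q7 72.76928071033534 F [ 0.9516  0.3374 -0.5715] gap 0.3964219660429694 t 6.45
```

View pics/s5g.png

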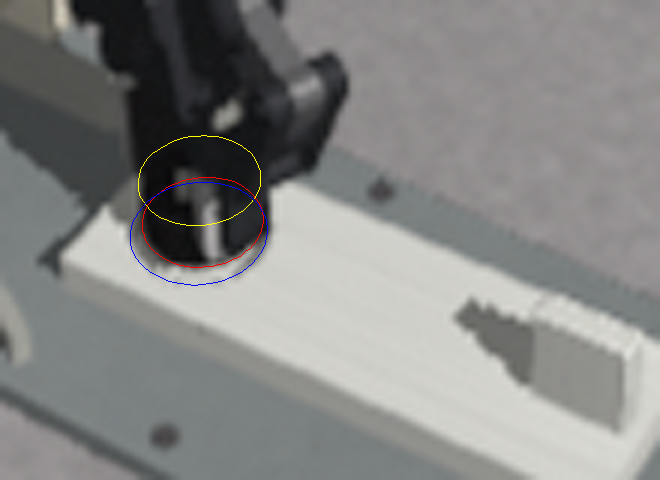

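View pics/s5.png

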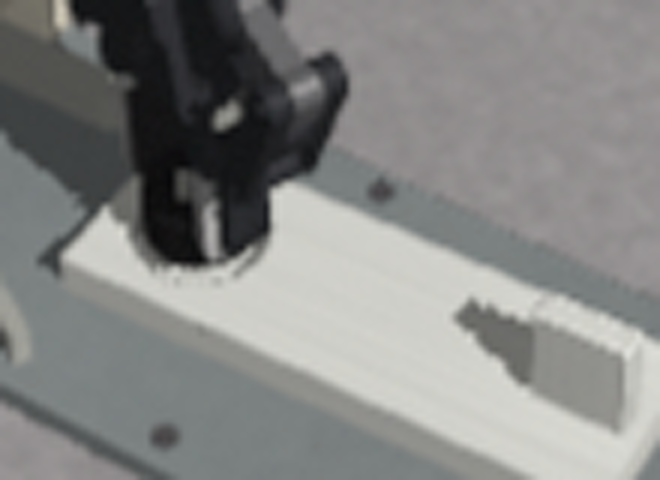

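View pics/scene5.png

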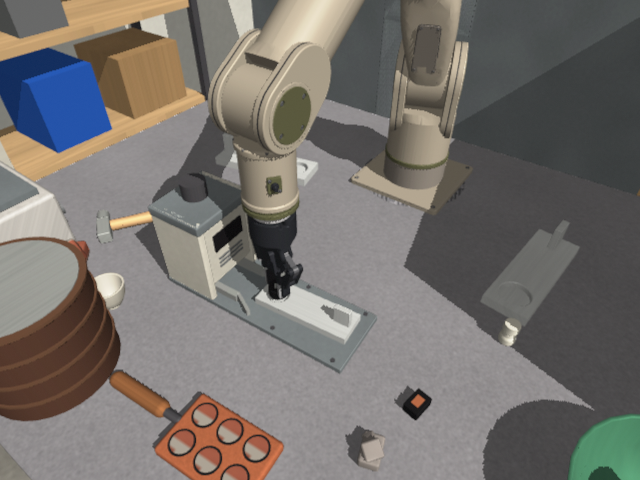

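>>> carry_out --pt "-0.0005 -0.0007 0 0 1" --pt "-0.0005 -0.0007 0.003 0 1" --pt "-0.0005 -0.0007 0.006 0 1" --pt "-0.0005 -0.0007 0.008 0 1" --pt "-0.0005 -0.0007 0.01 0 1" --pt "-0.0005 -0.0007 0.01 0 1"

```text
clock: 7.2
eef_pos: [0.5225, -0.0063, 0.0304]
ee_rot: [-180.0, 0.0, 161.0]
contact_force: [0.6, -0.5, -0.1]
finger_gap: 0.401
```

```bash
cat > look.py <<'E'
from h import *
import sys
n,tag,x0,y0,x1,y1,k=sys.argv[1],sys.argv[2],*map(int,sys.argv[3:8])
im=read_camera(n)[:,:,::-1];cv2.imwrite(f'pics/{n}_{tag}.png',im)
cv2.imwrite(f'pics/{tag}.png',cv2.resize(im[y0:y1,x0:x1],None,fx=k,fy=k,interpolation=cv2.INTER_CUBIC))
shift((.5226,-.0063,.0285))
E
python3 look.py scene s6 245 255 355 335 6
```

```text
TCP [ 0.5226 -0.0063  0.0305] rot [-179.9693    0.0183  160.9879] shift [0.    0.    0.002] turn 0 q7 73.2059960937924 F [ 0.4702  0.5008 -0.3422] gap 0.4020891940389951 t 7.25
```

View pics/s6.png

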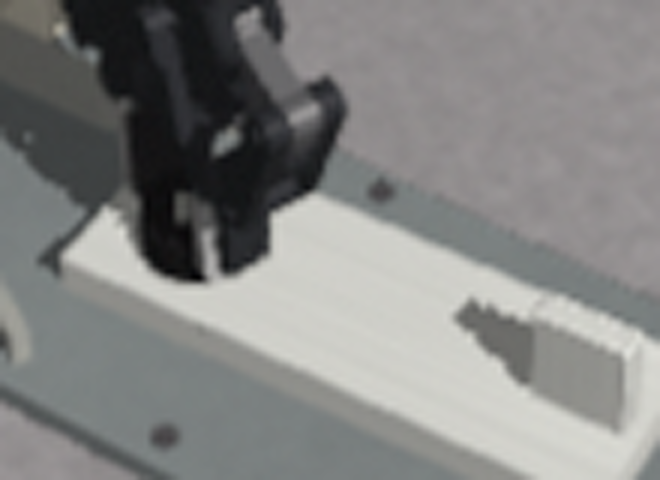

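>>> carry_out --pt "0 0 0.001 0 1" --pt "0 0 0.0017 0 1" --pt "0 0 0.0022 0 1" --pt "0 0 0.0022 0 1"

```text
clock: 7.75
eef_pos: [0.5227, -0.0063, 0.0285]
ee_rot: [-180.0, 0.0, 161.0]
contact_force: [-1.9, -1.0, 4.5]
finger_gap: 0.401
```

Contact with the well floor at the expected height (4.5 N). Now I'll release the mount and lift.

>>> carry_out --pt "0 0 0 0 0.55" --pt "0 0 0 0 0.5" --pt "0 0 0 0 0.4" --pt "0 0 0 0 0.25" --pt "0 0 0 0 0.2" --pt "0 0 -0.015 0 0.2" --pt "0 0 -0.04 0 0.2" --pt "0 0 -0.07 0 0.2" --pt "0 0 -0.1 0 0.2"

```text
clock: 8.88
eef_pos: [0.5227, -0.0064, 0.1306]
ee_rot: [-180.0, 0.1, 161.0]
contact_force: [-0.1, 0.7, 0.1]
finger_gap: 0.801
```

```bash
python3 look.py scene s7 245 255 355 335 6; python3 look.py scene s7b 0 0 640 480 1
```

```text
TCP [ 0.5247 -0.0064  0.1345] rot [179.8574   0.3229 160.9526] shift [ 0.0027 -0.0009  0.1059] turn 0 q7 70.34405667156184 F [ 3.7385 -0.772   4.03  ] gap 0.8022107115989296 t 8.925
TCP [ 0.5247 -0.0063  0.1328] rot [179.8478   0.3309 160.9648] shift [ 0.0026 -0.001   0.1043] turn 0 q7 70.38898325550416 F [-0.5933  0.302   0.5166] gap 0.7977856494743324 t 8.975
```

View pics/s7.png

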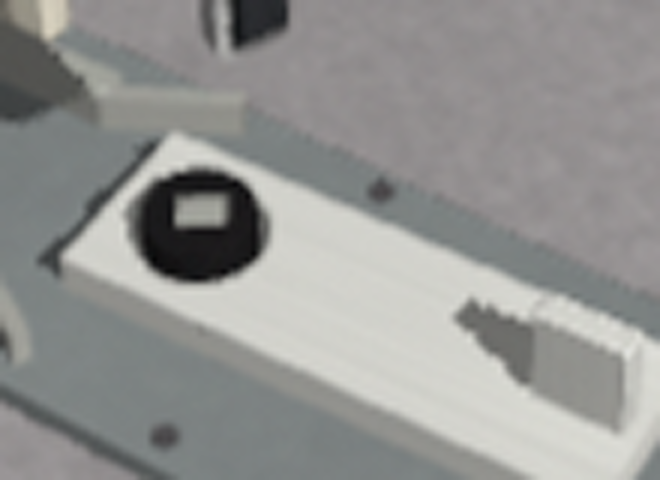

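The picture shows the mount (s7 crop, centre about (200,225)) sitting inside the well ring, flat, and the carrier hasn't moved. Next I'll go over the fin.

Run:
```python
from h import *
shift((.509,.1235,.10),95.75)
```

```text
TCP [ 0.5247 -0.0063  0.1328] rot [179.8478   0.3309 160.9648] shift [0.0574 0.1175 0.0328] turn 65.21 q7 70.38898325550416 F [-0.5933  0.302   0.5166] gap 0.7977856494743324 t 8.975
```

>>> carry_out --pt "0.007 0.015 0 6 0.3" --pt "0.014 0.029 0 15 0.4" --pt "0.021 0.043 0 24 0.5" --pt "0.028 0.058 0 33 0.6" --pt "0.036 0.073 0 42 0.7" --pt "0.043 0.088 0.005 51 0.7" --pt "0.05 0.103 0.012 59 0.7" --pt "0.055 0.113 0.022 64 0.7" --pt "0.0574 0.1175 0.0325 65.2 0.7" --pt "0.0574 0.1175 0.0325 65.2 0.7"

```text
clock: 10.22
eef_pos: [0.5084, 0.1234, 0.0996]
ee_rot: [179.7, 0.0, 95.9]
contact_force: [-0.2, 0.1, -0.3]
finger_gap: 0.305
```

Run:
```python
from h import *
for n in C: cv2.imwrite(f'pics/{n}8.png',read_camera(n)[:,:,::-1])
t=cv2.imread('pics/top8.png')[130:250,240:400];s=cv2.imread('pics/scene8.png')[230:370,230:390]
cv2.imwrite('pics/t8.png',cv2.resize(t,None,fx=4.8,fy=4.8,interpolation=cv2.INTER_CUBIC))
cv2.imwrite('pics/s8.png',cv2.resize(s,None,fx=4.2,fy=4.2,interpolation=cv2.INTER_CUBIC))
shift((.509,.1235,.0345),95.75)
```

```text
TCP [0.5091 0.1229 0.1005] rot [179.6359   0.0127  95.7999] shift [ 0.0006 -0.0005  0.066 ] turn 0.05 q7 -8.127685655272284 F [ 0.3223 -0.9957 -0.0604] gap 0.3015748796251749 t 10.325
```

View pics/t8.png

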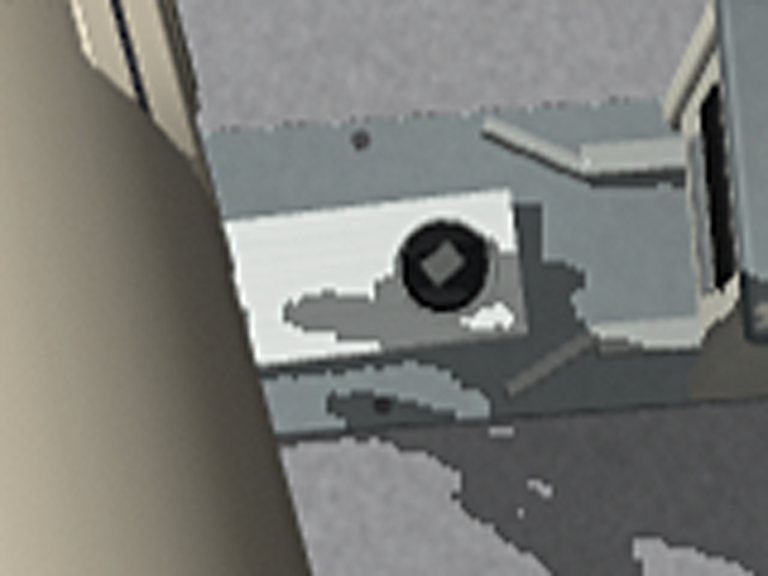

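View pics/s8.png

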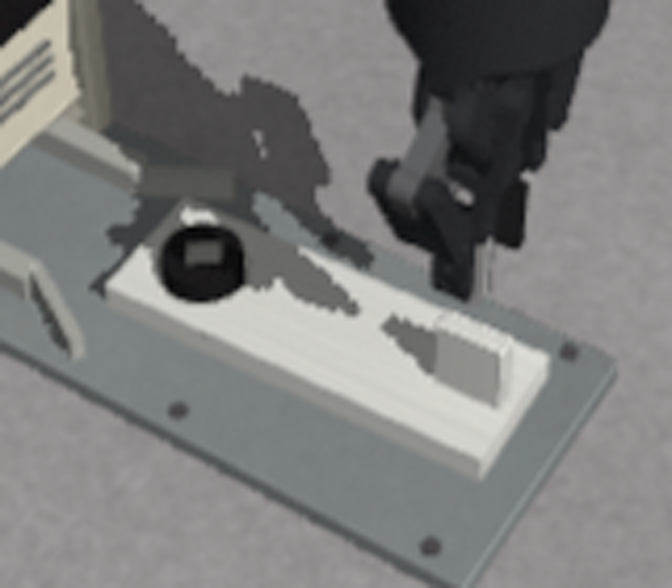

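>>> carry_out --pt "0.0006 -0.0005 0.012 0 0.7" --pt "0.0006 -0.0005 0.026 0 0.7" --pt "0.0006 -0.0005 0.034 0 0.7" --pt "0.0006 -0.0005 0.04 0 0.7" --pt "0.0006 -0.0005 0.046 0 0.7" --pt "0.0006 -0.0005 0.046 0 0.7"

```text
clock: 11.08
eef_pos: [0.5087, 0.1234, 0.0541]
ee_rot: [179.7, 0.0, 95.8]
contact_force: [-0.7, 0.3, 0.3]
finger_gap: 0.302
```

```bash
python3 look.py scene s9 290 260 390 340 6 >/dev/null; python3 -c "
from h import *
shift((.509,.1235,.0345),95.75)"
```

```text
TCP [0.5089 0.1235 0.0544] rot [179.638    0.0183  95.806 ] shift [ 0.     -0.      0.0199] turn 0.06 q7 -6.775336833410844 F [ 0.446  -0.9118 -0.2188] gap 0.29604544231918256 t 11.125
```

View pics/s9.png

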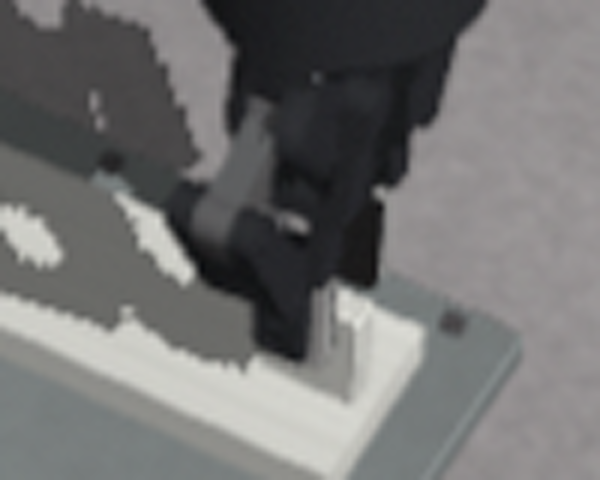

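>>> carry_out --pt "0 0 0.008 0 0.7" --pt "0 0 0.015 0 0.7" --pt "0 0 0.018 0 0.7" --pt "0 0 0.018 0 0.8" --pt "0 0 0.018 0 0.85" --pt "0 0 0.018 0 0.9" --pt "0 0 0.018 0 1" --pt "0 0 0.018 0 1" --pt "0 0 0.018 0 1" --force 25

```text
clock: 12.25
eef_pos: [0.509, 0.1235, 0.0366]
ee_rot: [179.6, 0.0, 95.8]
contact_force: [-2.1, -0.3, 4.7]
finger_gap: 0.115
```

Run:
```python
from h import *
for n in C: cv2.imwrite(f'pics/{n}10.png',read_camera(n)[:,:,::-1])
t=cv2.imread('pics/top10.png')[130:250,240:400];s=cv2.imread('pics/scene10.png')[230:370,230:390]
cv2.imwrite('pics/t10.png',cv2.resize(t,None,fx=4.8,fy=4.8,interpolation=cv2.INTER_CUBIC))
cv2.imwrite('pics/s10.png',cv2.resize(s,None,fx=4.2,fy=4.2,interpolation=cv2.INTER_CUBIC))
shift((.509,.1235,.0345),95.75)
```

```text
TCP [0.509  0.1235 0.0367] rot [179.6374   0.0086  95.798 ] shift [ 0.     -0.0001  0.0022] turn 0.05 q7 -6.1551259314871185 F [-2.53    2.1756  6.2815] gap 0.11502660268309012 t 12.35
```

View pics/t10.png

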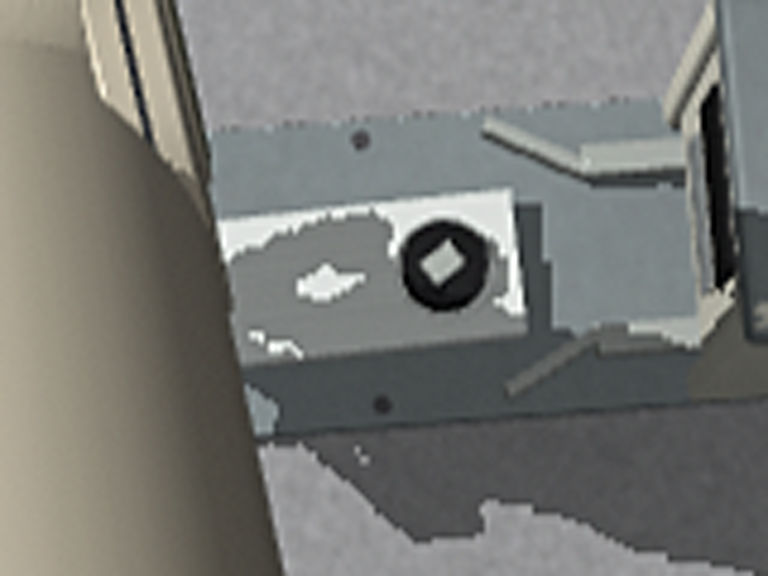

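View pics/s10.png

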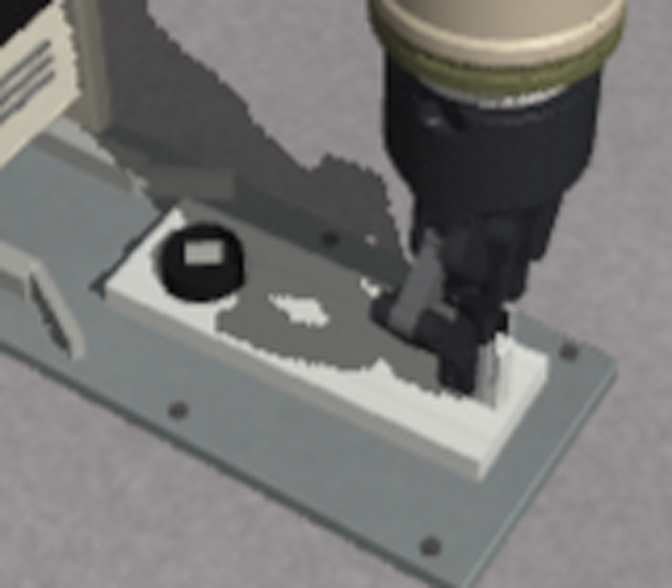

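>>> carry_out --pt "0 0.001 0 0.3 1" --pt "-0.0001 0.0025 0 0.7 1" --pt "-0.0002 0.004 0 1.2 1" --pt "-0.0003 0.006 0 1.7 1" --pt "-0.0004 0.008 0 2.3 1" --pt "-0.0005 0.0095 0 2.8 1" --pt "-0.0005 0.0097 0 2.8 1" --pt "-0.0005 0.0097 0 2.8 1"

```text
clock: 13.35
eef_pos: [0.5177, 0.1241, 0.0366]
ee_rot: [179.8, -0.0, 93.0]
contact_force: [-6.9, -0.3, 8.1]
finger_gap: 0.112
```

Run:
```python
from h import *
for n in C: cv2.imwrite(f'pics/{n}11.png',read_camera(n)[:,:,::-1])
t=cv2.imread('pics/top11.png')[150:230,280:400];s=cv2.imread('pics/scene11.png')[230:370,230:390]
cv2.imwrite('pics/t11.png',cv2.resize(t,None,fx=6.6,fy=6.6,interpolation=cv2.INTER_CUBIC))
cv2.imwrite('pics/s11.png',cv2.resize(s,None,fx=4.2,fy=4.2,interpolation=cv2.INTER_CUBIC))
shift((.5187,.124,.0367),93.02)
```

```text
TCP [0.5177 0.1241 0.0366] rot [179.7659  -0.0199  93.0021] shift [-0.0002  0.001  -0.0001] turn -0.02 q7 -8.222800562037612 F [-6.689  -0.0988  8.1312] gap 0.11579557795141972 t 13.45
```

View pics/t11.png

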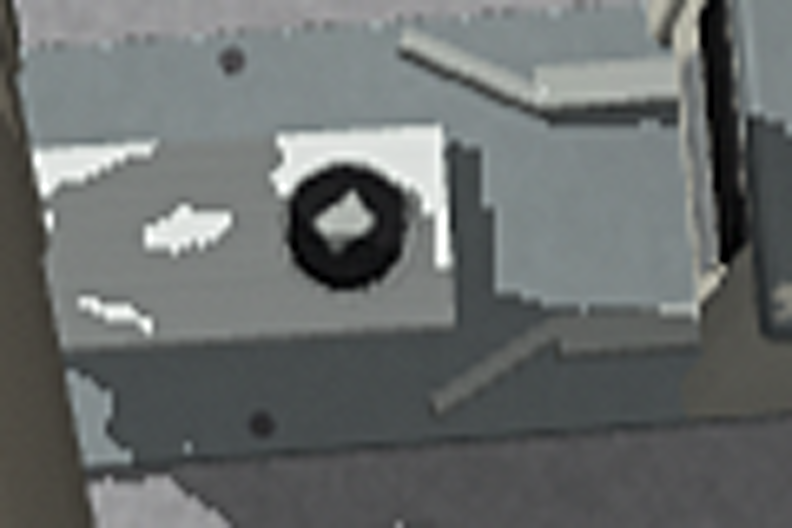

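View pics/s11.png

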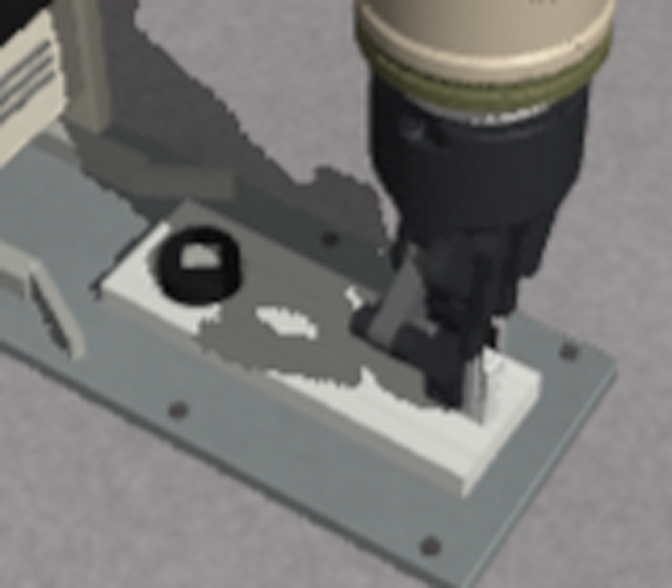

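```bash
python3 - <<'E'
from h import *
u=lambda p:unproj('top',(np.array(p)+.5)/6.6-.5+np.array((280,150)),.026)
for nm,p in (('rail up',[(541,109),(675,101)]),('rail lo',[(553,318),(695,312)]),('car up',[(160,143),(443,126)]),('car lo',[(70,351),(457,328)]),('nose',[(443,126),(457,328)])):
    w=u(p);d=w[1]-w[0];print(nm,w[:,:2].ravel(),np.degrees(np.arctan2(d[1],d[0])))
E
python3 - <<'E'
import cv2
t=cv2.imread('pics/top11.png')[155:215,340:400]
cv2.imwrite('pics/t11b.png',cv2.resize(t,None,fx=10,fy=10,interpolation=cv2.INTER_NEAREST))
E
```

```text
rail up [ 0.5602 -0.064   0.5619 -0.1043] -87.56336062517751
rail lo [ 0.4968 -0.0658  0.4978 -0.1084] -88.6595033864065
car up [ 0.5519  0.0504  0.5555 -0.0344] -87.5469351303302
car lo [ 0.4896  0.0784  0.4943 -0.037 ] -87.67266500316605
nose [ 0.5555 -0.0344  0.4943 -0.037 ] -177.5534682231809
```

View pics/t11b.png

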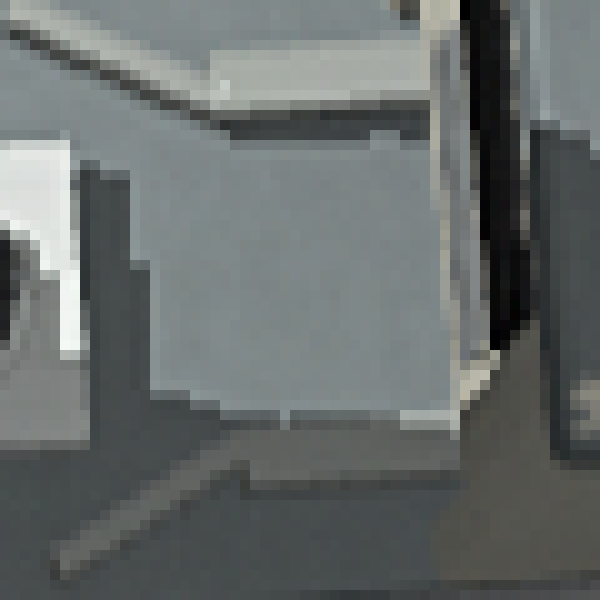

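Run:
```python
from h import *
im=cv2.imread('pics/top0.png').astype(float)
g=cv2.GaussianBlur(im,(0,0),1.0); d=g[:,:,0]-g[:,:,2]  # blue - red
print(d[190,250],d[140,300],d[165,300])
th=(np.median(d[165:168,270:320])+np.median(d[135:150,270:320]))/2
def ang(p,z):
    w=unproj('top',p,z);vx,vy,x,y=cv2.fitLine(w[:,:2].astype(np.float32),cv2.DIST_HUBER,0,1e-4,1e-4).ravel();
    if vy>0:vx,vy=-vx,-vy
    r=(w[:,0]-x)*vy-(w[:,1]-y)*vx
    return np.degrees(np.arctan2(vy,vx)),(x,y),r.std()
up=[]
for c in range(252,376):
    col=d[145:175,c]
    i=np.nonzero(col>th)[0]
    if len(i): i=i[0]; up.append((c,145+i-(col[i]-th)/(col[i]-col[i-1]+1e-9)))
print('upper',ang(up,.012))
le=[]
for r in range(165,218):
    row=d[r,236:262];i=np.nonzero(row>th)[0]
    if len(i) and i[0]>0: i=i[0];le.append((236+i-(row[i]-th)/(row[i]-row[i-1]+1e-9),r))
a,b,s=ang(le,.012);print('tail edge',a,b,s)
# screws
u=lambda p:(np.array(p)+.5)/4.9-.5+np.array((240,140))
sc=[]
gy=cv2.cvtColor(im.astype(np.uint8),cv2.COLOR_BGR2GRAY).astype(float)
for p in ((75,115),(368,93),(95,387),(390,363)):
    x,y=np.round(u(p)).astype(int);w=gy[y-3:y+4,x-3:x+4];w=np.clip(np.median(w)-8-w,0,None);yy,xx=np.mgrid[y-3:y+4,x-3:x+4]
    sc.append(((w*xx).sum()/w.sum(),(w*yy).sum()/w.sum()))
S=unproj('top',sc,.012)[:,:2];print(S)
for a,b in ((0,1),(2,3)): v=S[b]-S[a];print(np.degrees(np.arctan2(v[1],v[0])),np.linalg.norm(v))
for a,b in ((0,2),(1,3)): v=S[b]-S[a];print(np.degrees(np.arctan2(v[1],v[0])),np.linalg.norm(v))
print('mid y', (S[0]+S[2])/2,(S[1]+S[3])/2)
```

```text
9.057960239129741 1.3110638842110518 9.071986069028426
upper (np.float32(-86.69223), (np.float32(0.5882155), np.float32(0.033274077)), np.float64(0.0016451206531665535))
tail edge -176.78984 (np.float32(0.5172806), np.float32(0.16478883)) 0.0002094036702312402
[[0.5729 0.148 ]
 [0.58   0.0285]
 [0.4613 0.1417]
 [0.4681 0.0216]]
-86.5977040418199 0.11971200507856797
-86.75584318851983 0.12028072036014928
-176.78202835481994 0.11172607751040427
-176.490929152173 0.112057674173117
mid y [0.5171 0.1448] [0.524 0.025]
```

>>> carry_out --pt "-0.002 0.0002 0 -0.2 1" --pt "-0.004 0.0004 0 -0.4 1" --pt "-0.0065 0.0006 0 -0.6 1" --pt "-0.009 0.0008 0 -0.8 1" --pt "-0.0115 0.0009 0 -0.9 1" --pt "-0.0135 0.0009 0 -0.9 1" --pt "-0.015 0.0009 0 -0.9 1" --pt "-0.015 0.0009 0 -0.9 1"

```text
clock: 14.45
eef_pos: [0.5195, 0.1088, 0.0367]
ee_rot: [179.8, 0.0, 93.9]
contact_force: [0.0, 2.6, 1.3]
finger_gap: 0.111
```

```bash
cat > nose.py <<'E'
from h import *
import sys
tag=sys.argv[1]
im=read_camera('top')[:,:,::-1];cv2.imwrite(f'pics/top_{tag}.png',im)
cv2.imwrite(f'pics/{tag}.png',cv2.resize(im[155:215,320:400],None,fx=10,fy=10,interpolation=cv2.INTER_CUBIC))
s=sensors.get_state();p=s['eef_pos'];
lx=.5295-.0576*(p[1]+.065)
a=np.array([.0576,-.9983]);al=(p[:2]-np.array([.5319,-.1061]))@a
print('TCP',p,s['ee_rot'],'F',s['contact_force'],'lat err',p[0]-lx,'fin along',al,'nose~',al+.16,'t',s['clock'],'M',s['ft_torque'])
E
python3 nose.py t12
```

```text
TCP [0.5195 0.1088 0.0366] [179.7601   0.007   93.8847] F [-0.4601  2.1674  1.0099] lat err -3.697189840934367e-05 fin along -0.21525617043804543 nose~ -0.05525617043804543 t 14.5 M [0.2628 0.0824 0.0056]
```

View pics/t12.png

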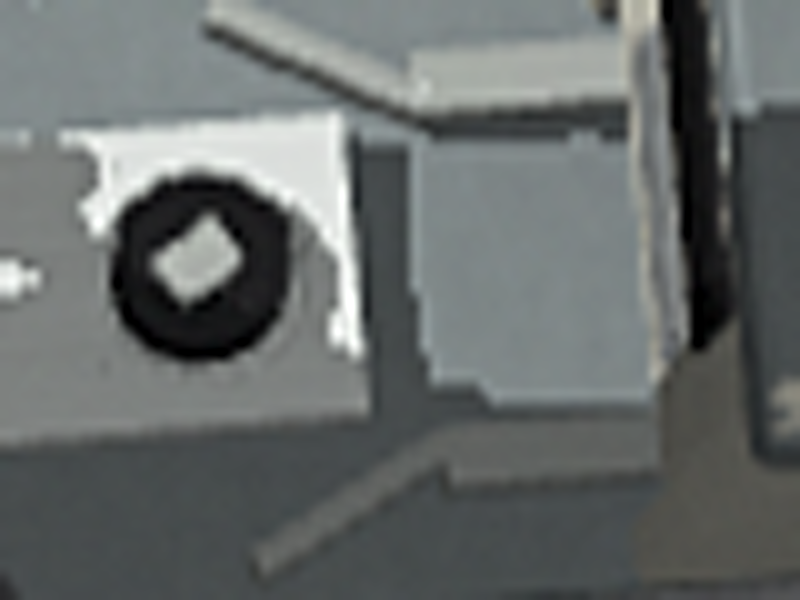

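Run:
```python
from h import *
u=lambda p:unproj('top',(np.array(p)+.5)/10-.5+np.array((320,155)),.026)
for nm,p in (('car up',[(65,134),(342,112)]),('car lo',[(0,443),(366,413)]),('nose',[(342,112),(366,413)]),('rail up',[(415,111),(625,98)])):
    w=u(p);d=w[1]-w[0];print(nm,w[:,:2].ravel(),np.degrees(np.arctan2(d[1],d[0])))
    print('   lateral vs line', w[:,0]-(.5290-.0576*(w[:,1]+.065)))
```

```text
car up [ 0.5577  0.0064  0.5611 -0.0485] -86.42311682248526
   lateral vs line [0.0328 0.0331]
car lo [ 0.4963  0.0206  0.5009 -0.0517] -86.36970977345862
   lateral vs line [-0.0278 -0.0274]
nose [ 0.5611 -0.0485  0.5009 -0.0517] -177.02641388983932
   lateral vs line [ 0.0331 -0.0274]
rail up [ 0.5611 -0.063   0.5629 -0.1048] -87.4347449529737
   lateral vs line [0.0322 0.0316]
```

>>> carry_out --pt "-0.0015 -0.0004 0 0.1 1" --pt "-0.003 -0.0009 0 0.2 1" --pt "-0.005 -0.0014 0 0.3 1" --pt "-0.007 -0.0017 0 0.4 1" --pt "-0.009 -0.0017 0 0.4 1" --pt "-0.01 -0.0017 0 0.4 1" --pt "-0.01 -0.0017 0 0.4 1"

```text
clock: 15.38
eef_pos: [0.5183, 0.0986, 0.0367]
ee_rot: [179.8, 0.0, 93.5]
contact_force: [-1.3, 2.5, 1.9]
finger_gap: 0.113
```

```bash
python3 nose.py t13
```

```text
TCP [0.5183 0.0985 0.0366] [179.7739   0.015   93.477 ] F [-1.4034  2.6866  1.9771] lat err -0.0017449652793481985 fin along -0.20506526924115948 nose~ -0.04506526924115947 t 15.425 M [ 0.4593  0.1898 -0.0474]
```

View pics/t13.png

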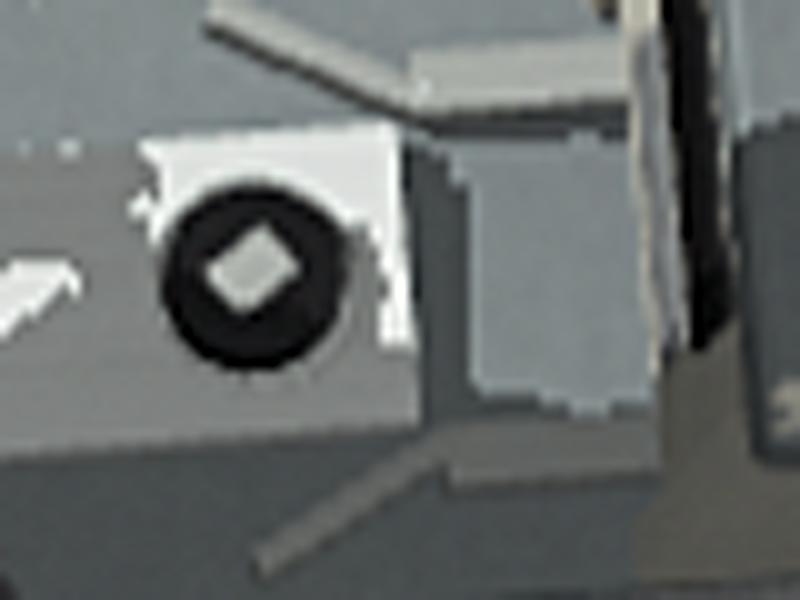

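Run:
```python
from h import *
u=lambda p:unproj('top',(np.array(p)+.5)/10-.5+np.array((320,155)),.026)
for nm,p in (('car up',[(145,142),(395,121)]),('car lo',[(0,461),(420,426)]),('nose',[(395,121),(420,426)]),('rail up',[(415,111),(625,98)]),('rail lo',[(450,424),(650,408)])):
    w=u(p);d=w[1]-w[0];print(nm,w[:,:2].ravel(),np.degrees(np.arctan2(d[1],d[0])))
    print('   lateral vs line', w[:,0]-(.5290-.0576*(w[:,1]+.065)))
```

```text
car up [ 0.5558 -0.0094  0.5591 -0.059 ] -86.16370609724137
   lateral vs line [0.03   0.0305]
car lo [ 0.4927  0.0206  0.4981 -0.0622] -86.29677716139116
   lateral vs line [-0.0314 -0.0308]
nose [ 0.5591 -0.059   0.4981 -0.0622] -176.94385082860038
   lateral vs line [ 0.0305 -0.0308]
rail up [ 0.5611 -0.063   0.5629 -0.1048] -87.4347449529737
   lateral vs line [0.0322 0.0316]
rail lo [ 0.4984 -0.0682  0.5008 -0.1078] -86.48790226936521
   lateral vs line [-0.0308 -0.0307]
```

>>> carry_out --pt "-0.0015 0.0003 0 0.1 1" --pt "-0.0035 0.0006 0 0.2 1" --pt "-0.0055 0.0008 0 0.2 1" --pt "-0.008 0.0008 0 0.2 1" --pt "-0.0105 0.0008 0 0.2 1" --pt "-0.013 0.0007 0 0.2 1" --pt "-0.0155 0.0007 0 0.2 1" --pt "-0.018 0.0007 0 0.2 1" --pt "-0.02 0.0007 0 0.2 1" --pt "-0.02 0.0007 0 0.2 1"

```text
clock: 16.68
eef_pos: [0.5203, 0.0781, 0.0367]
ee_rot: [179.8, 0.0, 93.3]
contact_force: [0.3, 1.9, 1.3]
finger_gap: 0.11
```

```bash
python3 nose.py t14
```

```text
TCP [0.5203 0.0781 0.0366] [179.7757   0.0418  93.2577] F [-0.2602  1.3583  1.7367] lat err -0.000983009865934914 fin along -0.1845883552267696 nose~ -0.02458835522676961 t 16.725 M [ 0.2643  0.179  -0.0072]
```

View pics/t14.png

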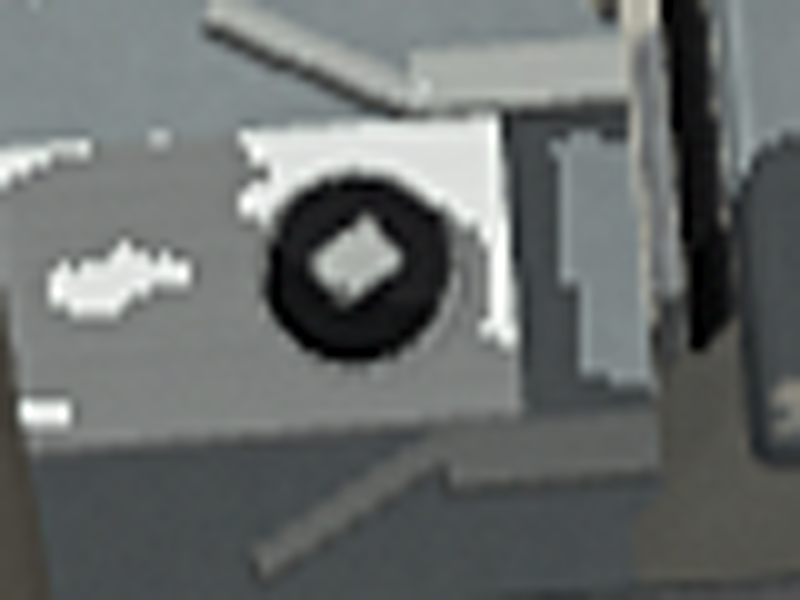

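>>> carry_out --pt "-0.002 0 0 0 1" --pt "-0.005 0 0 0 1" --pt "-0.009 0 0 0 1" --pt "-0.013 0 0 0 1" --pt "-0.017 0 0 0 1" --pt "-0.021 0 0 0 1" --pt "-0.025 0 0 0 1" --pt "-0.028 0 0 0 1" --pt "-0.03 0 0 0 1" --pt "-0.03 0 0 0 1"

```text
clock: 17.98
eef_pos: [0.522, 0.0477, 0.0367]
ee_rot: [179.8, 0.1, 93.2]
contact_force: [-0.2, 1.2, 1.0]
finger_gap: 0.11
```

```bash
python3 nose.py t15
```

```text
TCP [0.522  0.0477 0.0366] [179.7786   0.07    93.2334] F [0.1644 1.4876 1.8528] lat err -0.0010137985133837901 fin along -0.15410207625741928 nose~ 0.0058979237425807185 t 18.025 M [ 0.2041  0.166  -0.0336]
```

View pics/t15.png

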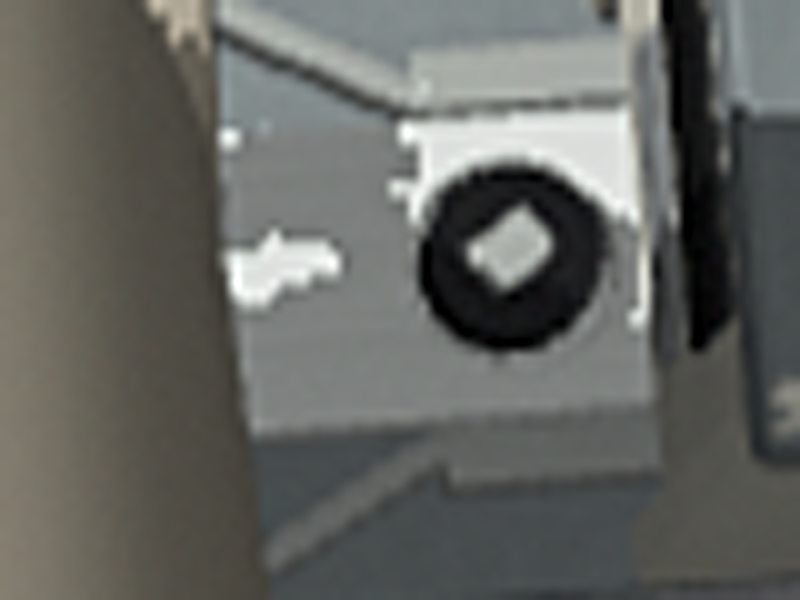

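>>> carry_out --pt "-0.003 0 0 0 1" --pt "-0.007 0 0 0 1" --pt "-0.012 0 0 0 1" --pt "-0.017 0 0 0 1" --pt "-0.022 0 0 0 1" --pt "-0.027 0 0 0 1" --pt "-0.032 0 0 0 1" --pt "-0.036 0 0 0 1" --pt "-0.039 0 0 0 1" --pt "-0.04 0 0 0 1"

```text
clock: 19.27
eef_pos: [0.5242, 0.0076, 0.0367]
ee_rot: [179.8, 0.1, 93.2]
contact_force: [0.4, 1.9, 1.5]
finger_gap: 0.112
```

```bash
python3 nose.py t16; python3 look.py scene s16 150 170 350 350 3
```

```text
TCP [0.5242 0.0075 0.0367] [179.785    0.0774  93.2226] F [-0.7139  1.4546 -0.111 ] lat err -0.0011283032605404753 fin along -0.11383693509864805 nose~ 0.046163064901351955 t 19.325 M [0.4526 0.2135 0.0099]
TCP [0.5242 0.0075 0.0367] rot [179.7864   0.0849  93.2273] shift [-0.0137 -0.0024  0.0082] turn 0 q7 5.377718502911288 F [-0.4992  1.245  -0.9386] gap 0.11057776269192846 t 19.375
```

View pics/s16.png

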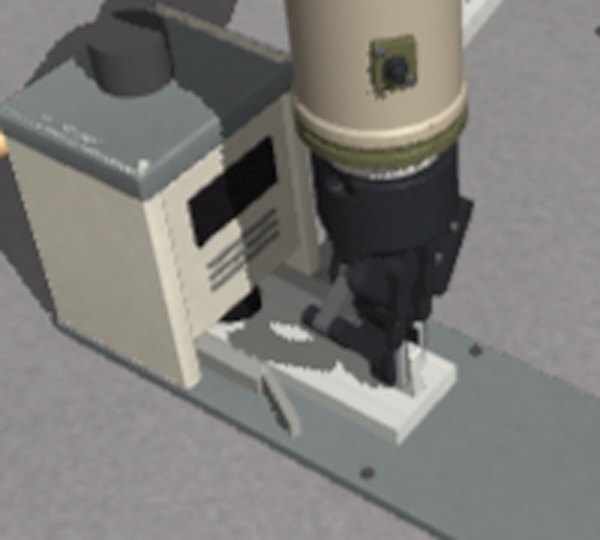

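>>> carry_out --pt "-0.002 0 0 0 1" --pt "-0.004 0 0 0 1" --pt "-0.006 0 0 0 1" --pt "-0.008 0 0 0 1" --pt "-0.01 0 0 0 1" --pt "-0.012 0 0 0 1" --pt "-0.012 0 0 0 1"

```text
clock: 20.25
eef_pos: [0.5248, -0.005, 0.0366]
ee_rot: [179.8, 0.1, 93.2]
contact_force: [-0.0, 1.6, 0.7]
finger_gap: 0.112
```

>>> carry_out --pt "-0.001 0 0 0 1" --pt "-0.002 0 0 0 1" --pt "-0.003 0 0 0 1" --pt "-0.003 0 0 0 1"

```text
clock: 20.75
eef_pos: [0.525, -0.0082, 0.0366]
ee_rot: [179.8, 0.1, 93.2]
contact_force: [-0.7, 1.8, -0.6]
finger_gap: 0.111
```

>>> carry_out --pt "-0.001 0 0 0 1" --pt "-0.002 0 0 0 1" --pt "-0.003 0 0 0 1" --pt "-0.003 0 0 0 1"

```text
clock: 21.25
eef_pos: [0.5252, -0.0114, 0.0366]
ee_rot: [179.8, 0.1, 93.2]
contact_force: [0.4, 2.7, -0.1]
finger_gap: 0.114
```

>>> carry_out --pt "-0.001 0 0 0 1" --pt "-0.002 0 0 0 1" --pt "-0.003 0 0 0 1" --pt "-0.003 0 0 0 1"

```text
clock: 21.75
eef_pos: [0.5253, -0.0146, 0.0367]
ee_rot: [179.8, 0.1, 93.2]
contact_force: [0.1, 2.3, -1.1]
finger_gap: 0.112
```

```bash
python3 nose.py t17
```

```text
TCP [ 0.5253 -0.0147  0.0366] [179.7931   0.1432  93.1686] F [ 0.5898  2.4381 -0.6343] lat err -0.0012862604916892284 fin along -0.09166236708772574 nose~ 0.06833763291227427 t 21.8 M [0.4526 0.1351 0.0271]
```

>>> carry_out --pt "-0.001 0 0 0 1" --pt "-0.002 0 0 0 1" --pt "-0.003 0 0 0 1" --pt "-0.003 0 0 0 1"

```text
clock: 22.3
eef_pos: [0.5255, -0.0179, 0.0366]
ee_rot: [179.8, 0.2, 93.2]
contact_force: [0.4, 2.6, -0.9]
finger_gap: 0.111
```

>>> carry_out --pt "-0.001 0 0 0 1" --pt "-0.002 0 0 0 1" --pt "-0.003 0 0 0 1" --pt "-0.003 0 0 0 1"

```text
clock: 22.8
eef_pos: [0.5257, -0.0211, 0.0367]
ee_rot: [179.8, 0.2, 93.1]
contact_force: [-0.9, 2.3, -0.2]
finger_gap: 0.11
```

>>> carry_out --pt "-0.001 0 0 0 1" --pt "-0.002 0 0 0 1" --pt "-0.003 0 0 0 1" --pt "-0.003 0 0 0 1"

```text
clock: 23.3
eef_pos: [0.5258, -0.0244, 0.0367]
ee_rot: [179.8, 0.2, 93.1]
contact_force: [-0.2, 1.2, -1.0]
finger_gap: 0.11
```

>>> carry_out --pt "-0.001 0 0 0 1" --pt "-0.002 0 0 0 1" --pt "-0.003 0 0 0 1" --pt "-0.003 0 0 0 1"

```text
clock: 23.8
eef_pos: [0.526, -0.0274, 0.0367]
ee_rot: [179.8, 0.2, 93.1]
contact_force: [0.1, 3.3, -0.2]
finger_gap: 0.11
```

```bash
python3 nose.py t18;python3 look.py scene s18 150 170 350 350 3
```

```text
TCP [ 0.526  -0.0274  0.0367] [179.7884   0.1782  93.1359] F [-0.7803  2.1184 -0.5092] lat err -0.0013379181887280822 fin along -0.0789087137091786 nose~ 0.08109128629082141 t 23.85 M [ 0.7352  0.1284 -0.0143]
TCP [ 0.526  -0.0274  0.0367] rot [179.7891   0.1761  93.1313] shift [ 0.0213 -0.0023  0.0081] turn 0 q7 9.413107836805255 F [-0.1798  2.1842 -1.1062] gap 0.10927488132430146 t 23.9
```

View pics/s18.png

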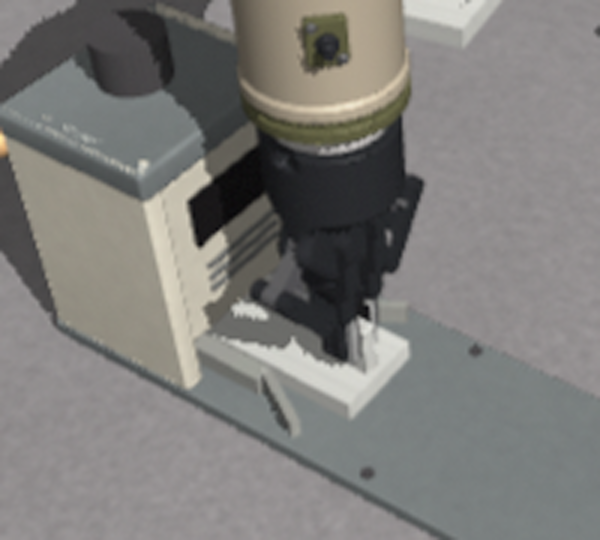

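>>> carry_out --pt "-0.0007 0 0 0 1" --pt "-0.0014 0 0 0 1" --pt "-0.002 0 0 0 1" --pt "-0.002 0 0 0 1"

```text
clock: 24.4
eef_pos: [0.5261, -0.0294, 0.0367]
ee_rot: [179.8, 0.2, 93.1]
contact_force: [-0.8, 4.4, -0.6]
finger_gap: 0.114
```

```bash
python3 nose.py t19
```

```text
TCP [ 0.5261 -0.0295  0.0367] [179.7893   0.1815  93.1317] F [-0.8487  4.1822  1.0623] lat err -0.001352151973189164 fin along -0.07685270035395146 nose~ 0.08314729964604854 t 24.45 M [ 0.9158  0.1115 -0.0017]
```

>>> carry_out --pt "-0.0005 0 0 0 1" --pt "-0.001 0 0 0 1" --pt "-0.001 0 0 0 1" --pt "-0.001 0 0 0 1"

```text
clock: 24.95
eef_pos: [0.5262, -0.0304, 0.0367]
ee_rot: [179.8, 0.2, 93.1]
contact_force: [0.6, 4.7, -0.5]
finger_gap: 0.109
```

```bash
python3 nose.py t20
```

```text
TCP [ 0.5261 -0.0304  0.0366] [179.7905   0.1838  93.1367] F [-1.0801  3.888  -0.8272] lat err -0.001365689703812234 fin along -0.0758665070767584 nose~ 0.0841334929232416 t 25.0 M [0.9865 0.1657 0.045 ]
```

>>> carry_out --pt "-0.0005 0 0 0 1" --pt "-0.001 0 0 0 1" --pt "-0.001 0 0 0 1" --pt "-0.001 0 0 0 1"

```text
clock: 25.5
eef_pos: [0.5262, -0.0306, 0.0367]
ee_rot: [179.8, 0.1, 93.2]
contact_force: [-0.6, 7.2, 0.2]
finger_gap: 0.113
```

```bash
python3 nose.py t21
```

```text
TCP [ 0.5262 -0.0306  0.0366] [179.7978   0.1285  93.1699] F [-0.8438  7.7229 -0.0395] lat err -0.0013561826287012968 fin along -0.07574981660668996 nose~ 0.08425018339331004 t 25.55 M [ 1.5678  0.2707 -0.0714]
```

>>> carry_out --pt "-0.0006 0 0 0 1" --pt "-0.0012 0 0 0 1" --pt "-0.0018 0 0 0 1" --pt "-0.0018 0 0 0 1"

```text
clock: 26.05
eef_pos: [0.5262, -0.0307, 0.0367]
ee_rot: [179.8, 0.0, 93.2]
contact_force: [-1.5, 9.9, 0.3]
finger_gap: 0.11
```

```bash
python3 nose.py t22
```

```text
TCP [ 0.5262 -0.0307  0.0367] [179.8105   0.026   93.2388] F [-1.3637  9.5565  1.052 ] lat err -0.0013072170441631448 fin along -0.07563799629858235 nose~ 0.08436200370141765 t 26.1 M [ 2.0888  0.3143 -0.1187]
```

The carrier has reached the stop. After about 4 mm of slightly raised force (the sprung pin), it holds still while the force climbs from 4 to 9.6 N. I'll release gently, keeping a slight forward bias.

>>> carry_out --pt "-0.0008 0 0 0 1" --pt "-0.0008 0 0 0 0.85" --pt "-0.0008 0 0 0 0.75" --pt "-0.0008 0 0 0 0.65" --pt "-0.0008 0 0 0 0.65" --pt "-0.0008 0 0 0 0.65"

```text
clock: 26.85
eef_pos: [0.5262, -0.0316, 0.0366]
ee_rot: [179.8, 0.0, 93.2]
contact_force: [0.1, 0.0, -0.4]
finger_gap: 0.353
```

```bash
python3 nose.py t23;python3 look.py scene s23 150 170 350 350 3
```

```text
TCP [ 0.5263 -0.0315  0.0367] [179.8102   0.0305  93.2382] F [-0.4542  0.7926  0.2121] lat err -0.0013060098046820956 fin along -0.07477406799981558 nose~ 0.08522593200018443 t 26.9 M [0.0149 0.0187 0.0598]
TCP [ 0.5262 -0.0315  0.0366] rot [179.8151   0.0295  93.2381] shift [ 0.0254 -0.0022  0.0081] turn 0 q7 10.221120860606579 F [-0.2951  0.1939  0.4427] gap 0.3481048034772506 t 26.95
```

View pics/s23.png

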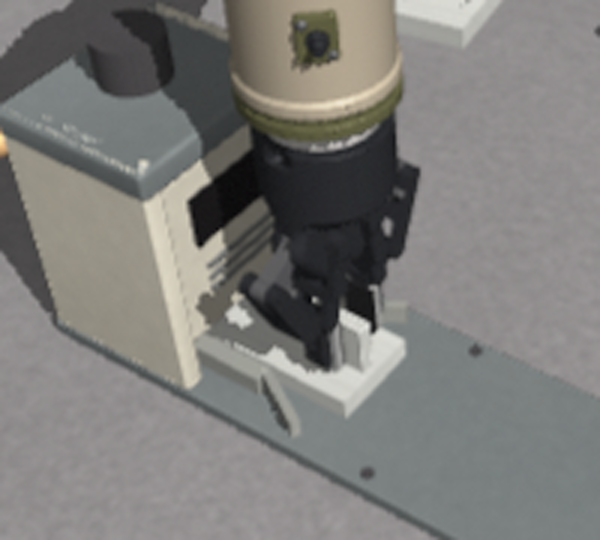

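>>> carry_out --pt "0 0 -0.004 0 0.65" --pt "0 0 -0.012 0 0.65" --pt "0 0 -0.025 0 0.65" --pt "0 0 -0.04 0 0.65" --pt "0 0 -0.06 0 0.65" --pt "0.01 0 -0.08 0 0.65" --pt "0.03 0 -0.1 0 0.65" --pt "0.06 0 -0.12 0 0.65" --pt "0.08 0 -0.13 0 0.65" --pt "0.08 0 -0.13 0 0.65"

```text
clock: 28.2
eef_pos: [0.5218, 0.05, 0.1681]
ee_rot: [179.7, -0.0, 93.4]
contact_force: [-0.2, 0.2, -0.6]
finger_gap: 0.345
```

```bash
python3 nose.py t24;python3 look.py scene s24 150 170 350 350 3
```

```text
TCP [0.5215 0.0484 0.1673] [179.7514   0.0201  93.2946] F [-0.0806 -0.1134 -0.185 ] lat err -0.0014992087237343243 fin along -0.1548850616019634 nose~ 0.005114938398036617 t 28.25 M [-0.0036 -0.0061  0.0048]
TCP [0.5213 0.0476 0.1669] rot [179.7937   0.0404  93.2179] shift [-0.0538 -0.0022  0.1384] turn 0 q7 -3.648733095014041 F [ 0.9    -0.9028  1.0097] gap 0.34824291185887357 t 28.3
```

View pics/s24.png

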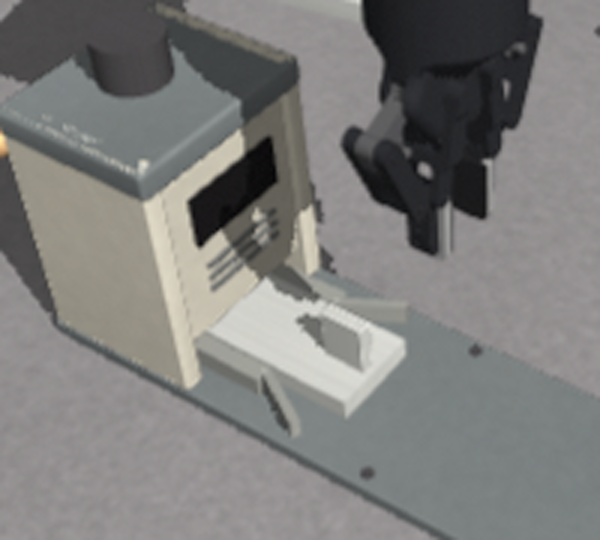

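View pics/top_t24.png

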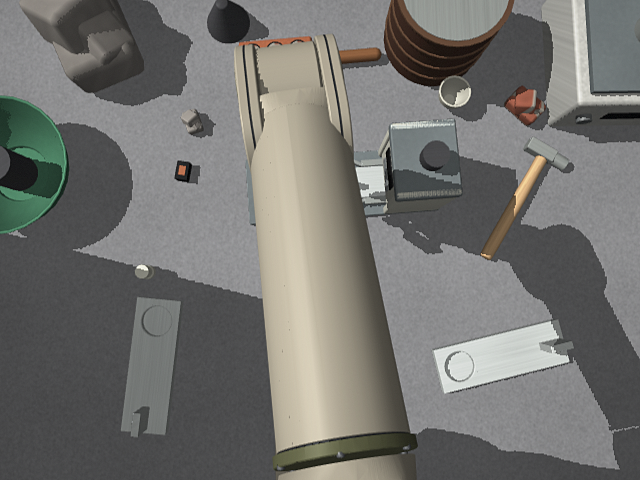

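Run:
```python
from h import *
G=lambda t:cv2.cvtColor(cv2.imread(f'pics/scene_{t}.png'),cv2.COLOR_BGR2GRAY).astype(np.float32)
# tail near-corner template (lower tail corner, away from arm shadow)
a=G('s18');ref=(150+350/3,170+412/3)
x,y=int(ref[0]),int(ref[1]);T0=a[y-8:y+7,x-6:x+24]
for t,ty in (('s16',.0075),('s18',-.0274),('s23',None),('s24',None)):
    b=G(t);k=6
    big=cv2.resize(b[y-40:y+60,x-40:x+80],None,fx=k,fy=k,interpolation=cv2.INTER_CUBIC);tt=cv2.resize(T0,None,fx=k,fy=k,interpolation=cv2.INTER_CUBIC)
    r=cv2.matchTemplate(big,tt,cv2.TM_CCOEFF_NORMED);_,m,_,l=cv2.minMaxLoc(r);print(t,np.array(l)/k-[34,32],m)
p=proj('scene',[T(.526+.0052,-.0274+.0199,np.radians(-86.7),(0,.03,.026))[0]]) 
d=np.array([.0576,-.9983,0])
c=np.array([.526-.0012+.03,-.0074,.026]);print('expected px for 3.3 mm:',proj('scene',c+d*.0033)-proj('scene',c),' 35mm back',proj('scene',c-d*.035)-proj('scene',c))
```

```text
s16 [15.6667  8.3333] 0.9969482421875
s18 [0. 0.] 0.9999021887779236
s23 [-1.3333 -0.6667] 0.9987655282020569
s24 [-1.3333 -0.6667] 0.9988315105438232
expected px for 3.3 mm: [[-1.5002 -0.774 ]]  35mm back [[16.2185  8.3675]]
```

```bash
python3 -c "
from plant import finish_job
print(finish_job())"
```

```text
the job is handed in; nothing more can be done
None
```

I put the round ore mount into the carrier's well, let go of it, and slid the carrier under the head to the hidden stop. I released it there and handed the job in at 28.3 s.

- **Mount:** it touched the well floor at the expected height with about 4.5 N. The top and scene pictures then showed it lying flat inside the ring, up to the head.
- **Carrier and stop:** I gripped the fin, straightened the carrier and fed it in. The push force was about 1–3 N while sliding. It rose to about 4 N near the end as the pin was pressed, then to 9.6 N with almost no further movement. I stopped pushing there, with the nose about 84 mm in, inside the 65–95 mm range. I felt no sign of anything touching the head.
- **After release:** the force on the tool read zero. The carrier's tail was in the same place in the two scene pictures taken after I opened the fingers, the second with the arm lifted clear. The block, ore lump and look-alike plates appear where they started.
- **Not fully settled:**
  - The tail moved about 2.9 mm in the images against about 3.3 mm by the arm, close to the resolution of that check. It neither confirms nor rules out a few tenths of a millimetre lost on release, and I did not push again to check.
  - The two cameras differed by 1–2 mm on positions. I resolved that with close looks.
  - The pin itself cannot be seen, so "fully in" rests on the force readings.

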